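Unlock the combination padlock on the lock box and hand it up open

TASK

The grey lock box for controlled reagents is shut by a combination padlock that lies dial up on its lid. Turn the dial clockwise through its clicks until the long white line on it points at the black index mark on the shackle side of the lock, pull the lock away from the hasp so that the shackle slides fully open, and unhook the lock from the staple. Finish while holding the open lock still in the gripper, dial up, at least 12 cm above the lid and over the box, and do not let go; leave the things around it where they are.

Things in the scene. Friction and masses are not known exactly. Their poses are not given: they have to be found in the camera images.
- lockbox: Grey steel lock box, 200 x 240 x 90 mm, fixed. Origin: centre of its underside; x from its front (robot side) to its rear, z up. Its top, the lid, is 90 mm up: fixed deck in front, hatch behind. A hasp strap, 2.5 mm thick, 34 mm wide, runs along the middle from hatch to staple; a rubber pad under the lock is level with the strap.
- staple (a point): Middle of the staple's opening: an arch of 5 mm round steel standing through the strap, axes as the box's. Uprights 9 mm to either side along y (13 mm clear); inner top 24 mm, outer top 29 mm above the pad; this point is 11 mm above the pad. The shackle's short leg passes through it along x; the right-hand (-y) upright stands inside the shackle's loop.
- lock_center (a point): Centre of the loose padlock's steel body, on the dial's axis, 11 mm above the pad it lies on. x points along the shackle, away from the robot, z up. The body reaches from -26 to +30 mm along x, is 50 mm wide along y (flat sides to grip) and 22 mm thick; the lock weighs 0.3 to 0.6 kg. The shackle legs leave its front face (+30 mm) at y = -14 mm (long leg) and +14 mm (short leg).
- dial_grip (a point): Middle of the black knurled knob of the dial, on its axis, to grip: 24 mm diameter, from 9 mm under to 9 mm over this point; it stands on the dial disc, 42 mm diameter, which has a tick for each click. The long white line runs from the axis across the knob top and out over the disc along this point's x axis.
- shackle_bow (a point): Middle of the shackle's bow (bar axis), at the height of the lock's centre: a 7 mm round steel bar bent to a U, 21 mm clear between the legs. Inside, the loop is 24.5 mm long from the body to the bow when closed, 46.5 mm when open.
- dial (a joint): How far the dial's long line stands counter-clockwise (from above) of the index mark, rad. At 0 (within about 0.08) the shackle is free, elsewhere blocked. Clicks every 0.524 rad (30 deg); let go within 0.2 of a click, a spring draws it in; turning takes about 0.05 Nm. Starts 2 to 4 clicks counter-clockwise: turn clockwise. Stops at +-3.1. Locked in place while the shackle slides out.
- shackle (a joint): How far the shackle has slid out, m: 0 closed, 0.022 fully open (a stop). About 2 N of friction; stays where it is left. The long leg never comes out. The short leg reaches 8 mm into the body when closed; fully open its tip is 14 mm in front of the body's face: push the lock forward until the staple stands in that gap, then lift it straight off.
- tape_roll: Roll of paper tape, 75 mm diameter, 24 mm high, lying on the rear right of the lid; leave it. Origin at its underside.
- timer: Small white timer, 60 x 68 x 21 mm, on the rear left of the lid; leave it. Origin at its underside.
- tip_box: Clear pipette tip box, 92 x 122 x 82 mm, left of the lock box; leave it.
- tip_rack_yellow: Tip rack with a yellow lid, 82 x 120 x 63 mm, further left; leave it.
- beaker: Small glass beaker, 53 mm diameter, 67 mm high, right of the lock box; leave it.
- petri_1: Petri dish, 62 mm diameter, 15 mm high, right of the lock box; leave it.
- wash_bottle: White bottle with a green cap, 66 mm diameter, 153 mm high, right; leave it.
- index_mark (a point): Index mark: short raised black bar, 5.5 x 2.4 mm, on the padlock body's upper face just in front of the dial disc, towards the shackle (26 mm from the dial's axis).
There are look-alikes about, which are no part of the job. Leave any green or pink look-alike of the part that bears lock_center alone.

How it is judged (in metres and radians):
On the way, in this order (a step that is already met when the one before it is completed fails the run):
1. the dial's long line is turned to the index mark while the shackle is still closed and the lock lies on the hasp (value of joint dial between -0.12 and 0.12 rad and value of joint shackle below 0.004 m and height (world z) of lock_center below 0.125 m), for 0.2 s.
2. the shackle is pulled open with the lock still at the hasp (value of joint shackle above 0.018 m and height (world z) of lock_center below 0.135 m and horizontal distance between lock_center and staple below 0.09 m), for 0.1 s.
At the end, for the whole second after the job is handed in: The open padlock is held by the gripper alone, off the staple and touching nothing of the box: its centre at least 0.10 m above the lid and within 0.16 m (horizontally) of the staple, dial up within 0.4 rad, shackle out by more than 15 mm, moving slower than 0.04 m/s (height (world z) of lock_center above 0.19 m and horizontal distance between lock_center and staple below 0.16 m and value of joint shackle above 0.015 m and angle between lock_center's own z axis and vertical below 0.4 rad and contact force between padlock and the fingers above 1 N and contact force between padlock and lockbox below 0.05 N and linear speed of padlock below 0.04 m/s); the arm keeps its last pose, push and grip.
It fails at once if a bystander was shifted by more than 25 mm (distance of any of tape_roll, timer, tip_box, tip_rack_yellow, beaker, petri_1, wash_bottle from where it was at the start of the episode above 0.025 m).
It also fails if it takes over 72 s, if anything falls off the work surface, if the arm or the gripper's body presses on something with over 40 N, if the wrist force passes 120 N, or if a joint passes its speed limit or range.

ROBOT

A 6-joint arm with a two-finger parallel gripper is mounted at the origin on a cart in front of the work surface, level with it; the furniture and walls round the work are solid. World frame = base frame: x ahead of the robot, y to its left, z up, the work surface at z = 0. Lengths are in mm, angles in rad, forces in N, time in s.
With the tool pointing down it reaches from about 350 to 875 mm from the base axis. Payload 4.2 kg.
Tool frame: the origin (TCP) lies between the finger pads; the fingertips stand 19 mm ahead of it and the grasp point (between the pads) is the TCP; y points along the fingers, z is the direction in which the jaws open and shut, and the axes are right-handed (so a half turn about y gives the same grasp; the last joint's range is limited). The gripper opens to 85 mm and grips with 20 to 120 N. Pads are 22 mm wide; open, the fingers measure 114 mm over their backs; the gripper's body (76 mm by 85 mm) begins 54 mm behind the grasp point. The pads swing forward as they close: fully open they stand 13 mm farther back than shut.
Start: joints at [1.416, 0.385, 0.008, 0, -1.194, -0.259], TCP at [251.274, 572.242, 250.312] pointing down, gripper open.
Joint ranges: [-3.14, 3.14], [-1.21, 2.06], [-1.07, 1.41], [-3.16, 2.05], [-2.99, -0.16], [-3.1, 3.1]. Speed limits (rad/s): [2.79, 2.79, 3.14, 3.14, 3.14, 3.14].

INTERFACE

Orientations are given as a unit quaternion [x, y, z, w].
In Python, from bench import arm gives the robot as it stands.
- The arm moves only by the shell command python3 -m inch 'ROWS'. ROWS is JSON, a list of rows, each a list of 7 numbers: the opening, from 0 (shut) to 1 (fully open), then the shift along the tool's x, y, z in cm, then the turn, a rotation vector about the tool's x, y, z in degrees. A call has 1 to 20 rows; each row is the pose to reach, as a shift and turn from the pose commanded when the call began, along the tool's axes at that moment; what a row does not reach only later rows make up. A row lasts 1/12 s, in which the tool goes at most 41.7 mm and 7.16 degrees, less where a joint would pass 70% of its speed; a pose out of reach is approached as far as the arm can. A call with a gripper value outside its range is refused whole. The fingers move at their own pace and stop on an object; the grip force is fixed at half the most. Time passes only in rows, so rows that repeat a pose let the fingers close. It gives the time, the measured TCP pose, the force and the opening at its end, in the units of the state.
- arm.read_state(): the state, without advancing time (a new reading comes with each control period).
- arm.get_image(name): name is "side" or "top"; returns the picture (384x512x3 uint8, red, green, blue); there is no depth.
- arm.camera_params(name): a dict with "fx", "fy", "cx", "cy" (pixels), "rvec" (rotation vector, rad) and "tvec" (3), from world to camera coordinates, as OpenCV has them. Camera axes: x right, y down, z forward; pixel columns grow to the right and rows downward; lengths in mm; the calibration is good to about 2 mm. A picture is of the moment at which its call begins. camera_params takes no time and is no camera call.
- arm.job_done(): hands the job in, once; it reports no verdict.
Trained networks look in the newest picture that a camera, given by its name, has taken for a name from the list of things; names that differ only in an ending like _2 or _b are one class to them, and where a whole thing is asked for, a point or a joint stands for the part that bears it (a point fixed in the world has none). Each returns a list of dicts, best first, with "conf" (0 to 1); they miss things now and then, are a little off and sometimes report something else, mostly with a low value. They report only what shows in the picture. A call takes as long as a camera call. They do not tell look-alikes from the thing itself.
- arm.masks_of(label, camera): "mask" (384x512 bool, what is visible of it) and "extent" ([left, top, width, height] in pixels, round what is visible of it).
The state is a dict: "clock": time; "joints": joint angles; "joint_vel": joint speeds; "joint_efforts": joint torques, N m; "position": TCP position; "ee_rot": TCP orientation; "contact_force": force on the tool from outside, world axes, zero at the start; "wrist_torque": the same for the moment, N m; "gripper_width": finger opening in mm.
Only numpy, scipy, OpenCV 4.12 (cv2) and the standard library are available. Lean on these libraries where they do the work, as an engineer would, in place of code of your own. Each camera call takes 0.05 s, during which the arm holds its last target.

## Working session

There is one attempt and no reset: what is moved stays moved. The work goes in short steps, Python scripts to look and compute and a shell command to move; the robot and the scene stay as the last step left them, time stands still between calls to the robot, and variables do not carry over. Pictures are saved under pics/ and viewed, and the job is handed in when it is done.

```bash
ls; mkdir -p pics
python3 - <<'E'
from bench import arm
import cv2
s=arm.read_state()
for k,v in s.items(): print(k,v)
for n in("side","top"):
    im=arm.get_image(n); cv2.imwrite(f"pics/{n}0.png",cv2.cvtColor(im,cv2.COLOR_RGB2BGR)); print(arm.camera_params(n))
E
```

```text
pics
clock 0.0
joints [ 1.41563909e+00  3.85537189e-01  6.58139664e-03 -5.08676238e-04
 -1.19398483e+00 -2.58584983e-01]
joint_vel [ 2.71469306e-04  9.17818037e-05  6.62673815e-04 -2.18180016e-03
  1.27127090e-03 -1.24357054e-03]
joint_efforts [ 3.69885147e-04 -3.92292917e+01  1.88406819e+01  4.18634266e+00
 -4.61142496e-03 -5.58969020e-06]
position [251.04018394 571.75453543 249.21440353]
ee_rot [-0.14517594 -0.69125031  0.69278182  0.14543143]
contact_force [ 0.14644342 -0.01606794  0.11970506]
wrist_torque [ 0.05463924  0.05786422 -0.02315087]
gripper_width 85.23830870379402
{'fx': 366.34127456522003, 'fy': 366.34127456522003, 'cx': 252.54318297560263, 'cy': 196.7423318458508, 'rvec': array([ 0.36700439,  2.6340331 , -1.36463403]), 'tvec': array([ 494.92274326,   18.98059037, 1621.11900346])}
{'fx': 439.12913268993447, 'fy': 439.12913268993447, 'cx': 251.01723579290243, 'cy': 189.72067533935612, 'rvec': array([ 2.10215294, -2.14364933,  0.20201528]), 'tvec': array([  29.77283431,  514.80950527, 1478.22691824])}
```

View pics/side0.png

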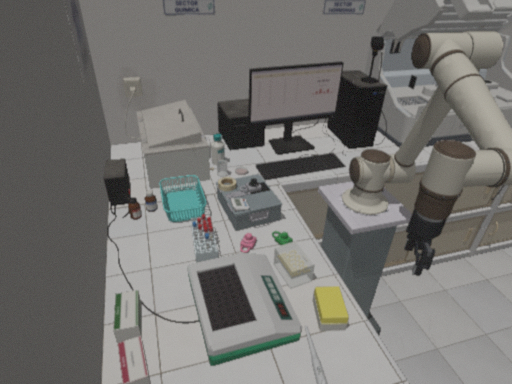

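View pics/top0.png

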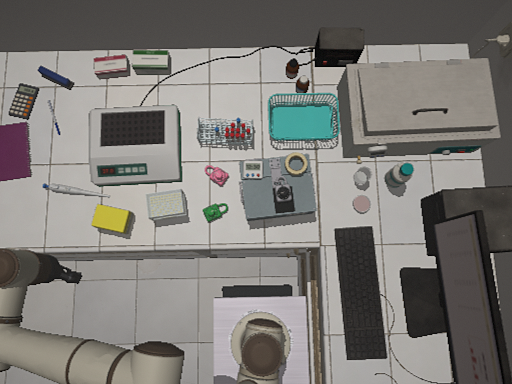

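```bash
cat > h.py <<'E'
import numpy as np, cv2
from bench import arm
def P(n):
    p=arm.camera_params(n); K=np.array([[p['fx'],0,p['cx']],[0,p['fy'],p['cy']],[0,0,1.]]); R=cv2.Rodrigues(p['rvec'])[0]; return K,R,p['tvec']
def proj(n,X):
    K,R,t=P(n); c=(R@np.atleast_2d(X).T).T+t; q=(K@c.T).T; return q[:,:2]/q[:,2:]
def ray(n,uv):
    K,R,t=P(n); d=R.T@np.linalg.solve(K,np.array([uv[0],uv[1],1.])); return -R.T@t,d
def onz(n,uv,z):
    o,d=ray(n,uv); return o+d*(z-o[2])/d[2]
def tri(a,b):
    A=[];B=[]
    for n,uv in(("top",a),("side",b)):
        o,d=ray(n,uv);d/=np.linalg.norm(d);M=np.eye(3)-np.outer(d,d);A.append(M);B.append(M@o)
    X,*_=np.linalg.lstsq(np.vstack(A),np.hstack(B),rcond=None)
    return X,[proj(n,X)[0]-np.array(q) for n,q in(("top",a),("side",b))]
def crop(n,name,box,s=8):
    im=arm.get_image(n);x,y,w,h=box
    c=cv2.resize(im[y:y+h,x:x+w],None,fx=s,fy=s,interpolation=cv2.INTER_CUBIC)
    cv2.imwrite(f"pics/{name}.png",cv2.cvtColor(c,cv2.COLOR_RGB2BGR)); return im
E
python3 - <<'E'
from h import *
crop("top","topc0",(235,145,90,75),8); crop("side","sidec0",(205,165,90,70),8)
for l in["lockbox","lock_center","dial_grip","index_mark","shackle_bow","tape_roll","timer","beaker","petri_1","wash_bottle","tip_box","tip_rack_yellow"]:
    for n in("top","side"):
        for d in arm.masks_of(l,n)[:3]:
            m=d["mask"];ys,xs=np.nonzero(m)
            print(l,n,round(d["conf"],2),d["extent"],xs.mean().round(1),ys.mean().round(1),len(xs))
E
```

```text
lockbox top 0.83 [242.0, 155.3, 75.1, 65.0] 278.8 190.1 3488
lockbox top 0.57 [352.9, 195.9, 19.6, 15.5] 361.8 203.2 238
lockbox side 0.92 [217.6, 174.7, 63.0, 51.0] 251.3 203.5 1976
lockbox side 0.27 [278.2, 241.9, 34.7, 45.4] 293.1 263.5 1346
lock_center top 0.81 [280.6, 175.5, 12.7, 26.6] 283.2 192.1 275
lock_center top 0.75 [206.0, 166.1, 21.5, 19.3] 216.7 174.1 285
lock_center top 0.71 [202.9, 203.1, 21.7, 21.5] 213.1 211.6 226
lock_center side 0.77 [241.1, 232.3, 14.5, 18.6] 247.4 242.0 237
lock_center side 0.64 [244.0, 178.6, 20.9, 13.7] 253.0 185.0 150
lock_center side 0.56 [274.6, 231.9, 19.7, 9.5] 281.8 237.3 173
dial_grip top 0.52 [279.7, 187.8, 11.3, 10.2] 283.5 192.4 123
dial_grip top 0.46 [213.1, 173.5, 12.6, 7.8] 219.3 175.1 107
dial_grip side 0.5 [246.7, 234.9, 6.1, 7.2] 248.4 237.5 52
dial_grip side 0.38 [276.7, 231.2, 13.5, 11.0] 284.0 236.6 72
index_mark top 0.81 [271.9, 175.2, 17.5, 25.4] 282.9 189.3 347
index_mark top 0.65 [205.8, 165.7, 25.5, 18.2] 218.6 175.6 221
index_mark top 0.6 [202.0, 204.5, 22.8, 16.9] 212.2 212.2 245
index_mark side 0.75 [240.5, 230.2, 1
[... 502 characters left out ...]
5] 166.5 204.0 1093
timer side 0.63 [231.0, 197.6, 17.5, 12.6] 239.9 203.6 169
timer side 0.55 [247.7, 177.6, 9.5, 10.1] 253.2 182.4 44
beaker top 0.65 [356.7, 167.9, 17.7, 14.1] 363.1 174.9 231
beaker side 0.73 [216.3, 157.7, 8.8, 20.0] 221.7 167.5 188
petri_1 top 0.73 [354.5, 196.1, 16.4, 14.2] 362.1 202.6 221
petri_1 side 0.64 [232.9, 166.2, 16.1, 5.5] 240.8 170.1 98
wash_bottle top 0.68 [384.1, 163.0, 27.2, 26.1] 399.2 174.3 510
wash_bottle side 0.85 [208.4, 134.5, 20.2, 29.4] 217.3 147.8 359
tip_box side 0.72 [274.4, 243.2, 37.7, 43.9] 293.0 263.8 1355
tip_rack_yellow top 0.72 [93.9, 203.2, 41.8, 31.7] 113.0 218.7 892
tip_rack_yellow side 0.94 [311.3, 284.1, 34.6, 48.4] 329.7 307.8 1321
```

View pics/topc0.png

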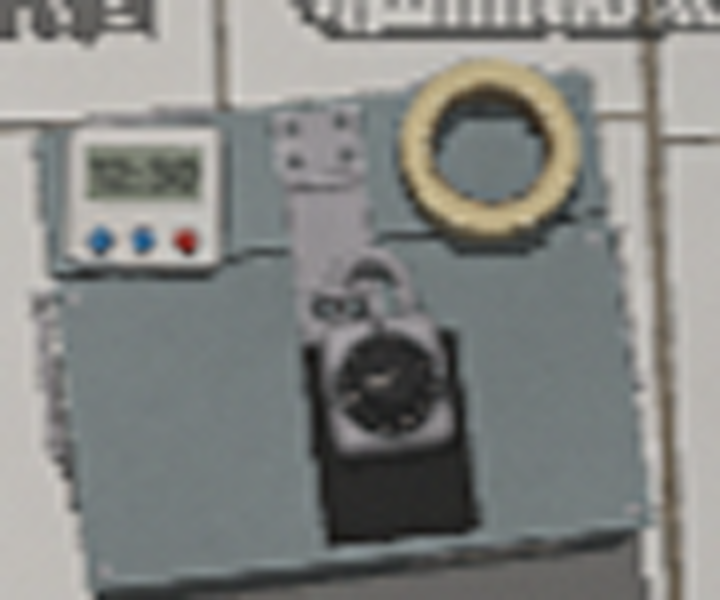

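View pics/sidec0.png

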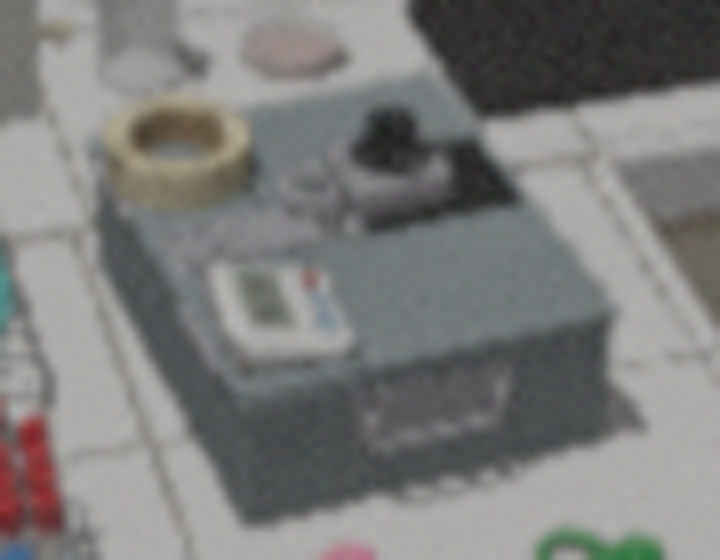

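```bash
cat >> h.py <<'E'
def T(x,y,yaw,pts):
    c,s=np.cos(yaw),np.sin(yaw); pts=np.atleast_2d(pts).astype(float); o=pts.copy()
    o[:,0]=x+c*pts[:,0]-s*pts[:,1]; o[:,1]=y+s*pts[:,0]+c*pts[:,1]; return o
def cp(c,box,s=8): return ((np.array(c,float)+.5)/s-.5)+np.array(box[:2])
TB=(235,145,90,75); SB=(205,165,90,70)
E
python3 - <<'E'
from h import *
from scipy.optimize import least_squares
lc=np.array([[-100,120,90],[-100,-120,90],[100,-120,90],[100,120,90]])
t=np.array([cp(c,TB) for c in[(97,585),(643,530),(592,72),(40,130)]])
s=np.array([cp(c,SB) for c in[(610,312),(430,75),(97,150),(240,390)]])
for i in range(4): print(tri(t[i],s[i]))
def f(p,which=3):
    W=T(p[0],p[1],p[2],lc); r=[]
    if which&1: r.append((proj("top",W)-t).ravel())
    if which&2: r.append((proj("side",W)-s).ravel())
    return np.hstack(r)
for w in(1,2,3):
    r=least_squares(f,[500,0,0.1],kwargs=dict(which=w)); print(w,r.x,r.fun.round(1))
# lock knob top/center
k=cp((388,380),TB); 
for z in(90,114,128,133,138,146): print(z,onz("top",k,z))
print(tri(k,cp((388,140),SB)))
E
```

```text
(array([412.95831119,  36.07519163,  88.41328295]), [array([ 0.02415458, -0.0493402 ]), array([0.04568779, 0.01001002])])
(array([ 432.76473834, -193.50668009,   91.11139799]), [array([ 0.21281295, -0.48827954]), array([0.39170601, 0.10220828])])
(array([ 627.93748763, -179.57071419,   84.39518417]), [array([-0.38437954,  1.00716625]), array([-0.82722869, -0.27365483])])
(array([606.86228863,  57.34493324,  94.63884436]), [array([-0.10251689,  0.25025943]), array([-0.23680167, -0.06700105])])
1 [ 5.20789082e+02 -6.99915132e+01  8.49960604e-02] [-1.5  0.5  1.5 -0.   0.2 -0.2 -0.3 -0.4]
2 [ 5.19313127e+02 -7.06378315e+01  9.07084686e-02] [ 1.4  0.1  0.5 -0.4 -1.4 -1.5 -0.5  1.1]
3 [ 5.20224343e+02 -7.00261734e+01  8.70069654e-02] [-1.4  0.7  1.6  0.   0.2 -0.1 -0.3 -0.1  1.2  0.3  0.4 -0.3 -1.5 -1.5
 -0.8  1.2]
90 [497.23714724 -88.23409291  90.        ]
114 [492.82464924 -86.38287591 114.        ]
128 [490.25069207 -85.30299932 128.        ]
133 [489.33142165 -84.91732911 133.        ]
138 [488.41215124 -84.5316589  138.        ]
146 [486.94131857 -83.91458657 146.        ]
(array([491.16407867, -85.70526106, 125.55706245]), [array([ 0.06018419, -0.13973251]), array([0.11859782, 0.03182045])])
```

```bash
cat > ov.py <<'E'
from h import *
def overlay(n,name,box,lock,boxp,dial=None,s=8,shout=0,dz=0):
    im=arm.get_image(n);x,y,w,h=box
    c=cv2.cvtColor(cv2.resize(im[y:y+h,x:x+w],None,fx=s,fy=s,interpolation=cv2.INTER_CUBIC),cv2.COLOR_RGB2BGR)
    def dr(W,col,closed=True):
        q=((proj(n,W)-np.array([x,y])+.5)*s-.5).round().astype(int)
        cv2.polylines(c,[q.reshape(-1,1,2)],closed,col,1,cv2.LINE_AA)
    a=np.linspace(0,2*np.pi,40,endpoint=False); circ=lambda r,z:np.c_[r*np.cos(a),r*np.sin(a),0*a+z]
    if boxp is not None:
        B=lambda p:T(*boxp,p)
        dr(B([[-100,120,90],[-100,-120,90],[100,-120,90],[100,120,90]]),(0,255,255))
    L=lambda p:T(*lock,p)+[0,0,dz]
    for z in(92.5,114.5): dr(L([[-26,25,z],[-26,-25,z],[30,-25,z],[30,25,z]]),(0,0,255))
    dr(L(circ(21,117)),(0,255,0)); dr(L(circ(12,118)),(255,0,255)); dr(L(circ(12,136)),(255,0,255))
    b=30+24.5+3.5+shout
    aa=np.linspace(-np.pi/2,np.pi/2,15)
    dr(L(np.vstack([[30,-14,103.5],np.c_[b-14+14*np.cos(aa),14*np.sin(aa),0*aa+103.5],[30+(14 if shout else 0),14,103.5]])),(255,128,0),False)
    if dial is not None: dr(L([[0,0,136],[12*np.cos(dial),12*np.sin(dial),136],[12*np.cos(dial),12*np.sin(dial),117],[20*np.cos(dial),20*np.sin(dial),117]]),(255,255,0),False)
    cv2.imwrite(f"pics/{name}.png",c)
E
python3 - <<'E'
from ov import *
l=(490,-85.3,.087); b=(520.2,-70,.087)
overlay("top","ov1t",(262,160,45,50),l,b,1.57,12)
overlay("side","ov1s",(230,165,50,40),l,b,1.57,12)
crop("top","z1t",(262,160,45,50),12)
crop("side","z1s",(230,165,50,40),12)
E
```

```text
(no output)
```

View pics/ov1t.png

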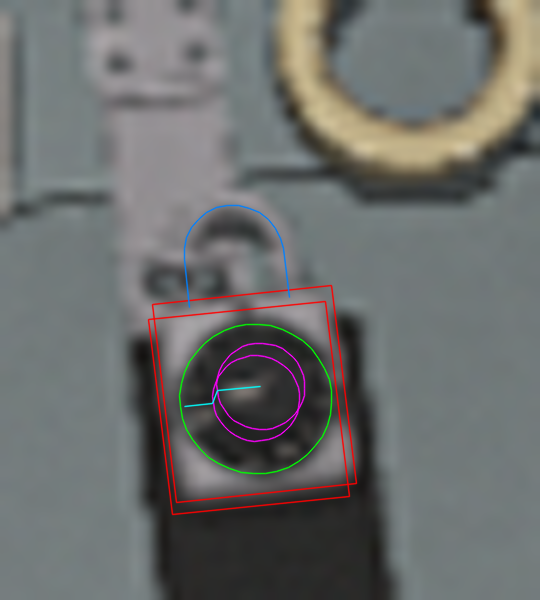

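View pics/ov1s.png

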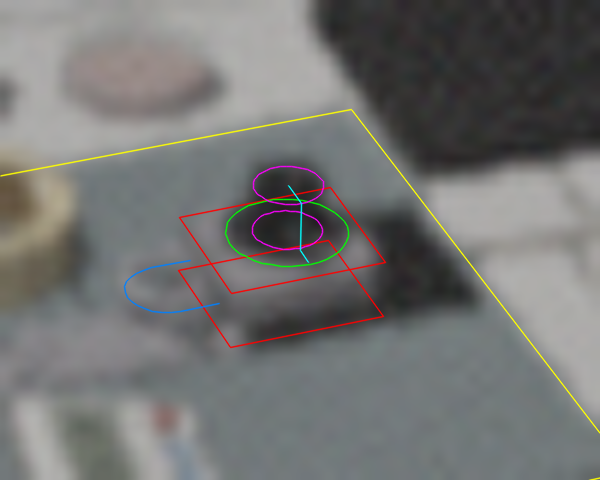

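View pics/z1t.png

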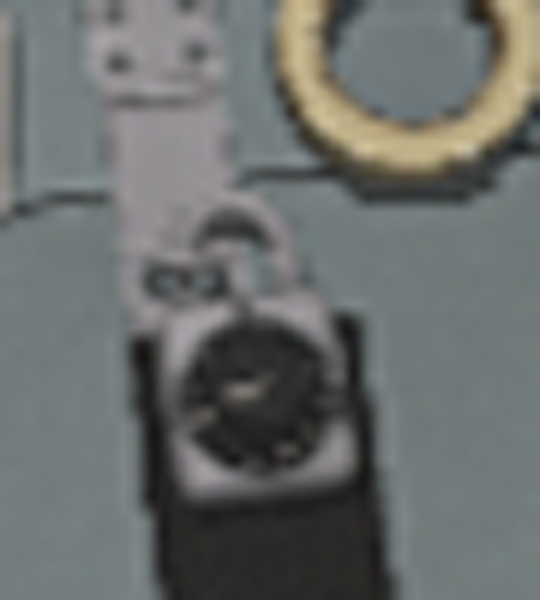

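View pics/z1s.png

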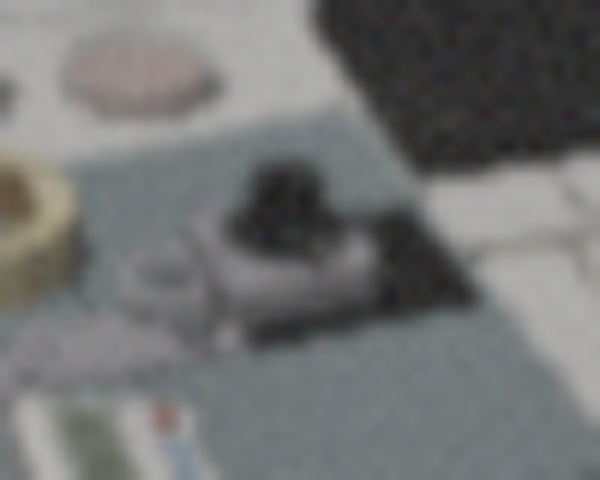

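```bash
cat >> h.py <<'E'
from scipy.spatial.transform import Rotation as Ro
def go(target,yawz,lbl=""):
    # shift (tool axes, cm) and rotvec (deg) from measured pose; yawz = world angle of tool z axis, tool y down
    s=arm.read_state(); R=Ro.from_quat(s["ee_rot"]).as_matrix()
    z=np.array([np.cos(yawz),np.sin(yawz),0]);y=np.array([0,0,-1.]);x=np.cross(y,z)
    D=np.c_[x,y,z]
    print(lbl,"shift cm",(R.T@(np.array(target)-s["position"])/10).round(2),"turn deg",np.degrees(Ro.from_matrix(R.T@D).as_rotvec()).round(2))
def st():
    s=arm.read_state(); R=Ro.from_quat(s["ee_rot"]).as_matrix()
    print("t",round(s["clock"],2),"pos",s["position"].round(1),"F",s["contact_force"].round(1),"M",s["wrist_torque"].round(2),"w",round(s["gripper_width"],1),"zyaw",np.degrees(np.arctan2(R[1,2],R[0,2])).round(2),"yax",R[:,1].round(3),"j",s["joints"].round(2))
E
python3 - <<'E'
from h import *
st()
for yaw in (.087,.087+np.pi): go((490,-85.3,200),yaw)
print(Ro.from_quat(arm.read_state()["ee_rot"]).as_matrix().round(3))
for l,uv,z in(("tape",(295.8,162.9),105),("timer",(252.8,169),111)): print(l,onz("top",uv,z))
E
```

```text
t 1.6 pos [251.3 572.2 250.3] F [ 0.2 -0.1  0.5] M [0.03 0.01 0.01] w 85.6 zyaw -113.71 yax [ 0. -0. -1.] j [ 1.42  0.38  0.01  0.   -1.19 -0.26]
 shift cm [-48.29   5.03  50.61] turn deg [  -0.   -118.69    0.  ]
 shift cm [-48.29   5.03  50.61] turn deg [-0.   61.31 -0.  ]
[[-0.916  0.    -0.402]
 [ 0.402 -0.    -0.916]
 [-0.    -1.     0.   ]]
tape [ 594.00812508 -133.52389421  105.        ]
timer [574.21421837  12.51840619 111.        ]
```

```bash
python3 -m inch '[[0.6,-48.3,3,50.6,0,61.3,0],[0.6,-48.3,3,50.6,0,61.3,0],[0.6,-48.3,3,50.6,0,61.3,0],[0.6,-48.3,3,50.6,0,61.3,0],[0.6,-48.3,3,50.6,0,61.3,0],[0.6,-48.3,3,50.6,0,61.3,0],[0.6,-48.3,3,50.6,0,61.3,0],[0.6,-48.3,3,50.6,0,61.3,0],[0.6,-48.3,3,50.6,0,61.3,0],[0.6,-48.3,3,50.6,0,61.3,0],[0.6,-48.3,3,50.6,0,61.3,0],[0.6,-48.3,3,50.6,0,61.3,0],[0.6,-48.3,3,50.6,0,61.3,0],[0.6,-48.3,3,50.6,0,61.3,0],[0.6,-48.3,3,50.6,0,61.3,0],[0.6,-48.3,3,50.6,0,61.3,0],[0.6,-48.3,3,50.6,0,61.3,0],[0.6,-48.3,3,50.6,0,61.3,0],[0.6,-48.3,3,50.6,0,61.3,0],[0.6,-48.3,3,50.6,0,61.3,0]]'; python3 -c "
from h import *
st(); go((490,-85.3,220),.087+np.pi)"
```

```text
clock: 3.27
position: [489.8, -85.3, 220.2]
ee_rot: [-0.478, -0.521, 0.521, 0.478]
contact_force: [-0.5, -0.4, -1.1]
gripper_width: 51.3
t 3.27 pos [489.8 -85.3 220.2] F [-0.5 -0.4 -1.1] M [ 0.01  0.01 -0.01] w 51.3 zyaw -175.05 yax [-0.  0. -1.] j [ 0.15  0.19 -0.34 -0.   -1.03 -0.07]
 shift cm [-0.01  0.02 -0.02] turn deg [-0.02 -0.03  0.01]
```

```bash
python3 -c "
from h import *
crop('top','t2',(235,145,90,75),8); crop('side','s2',(205,120,90,90),8)
print(proj('top',[[490,-85.3,220]]),proj('side',[[490,-85.3,220],[490,-85.3,201]]))"
```

```text
[[285.18249634 186.70607122]] [[254.05458354 161.90774121]
 [253.93609075 166.09271854]]
```

View pics/s2.png

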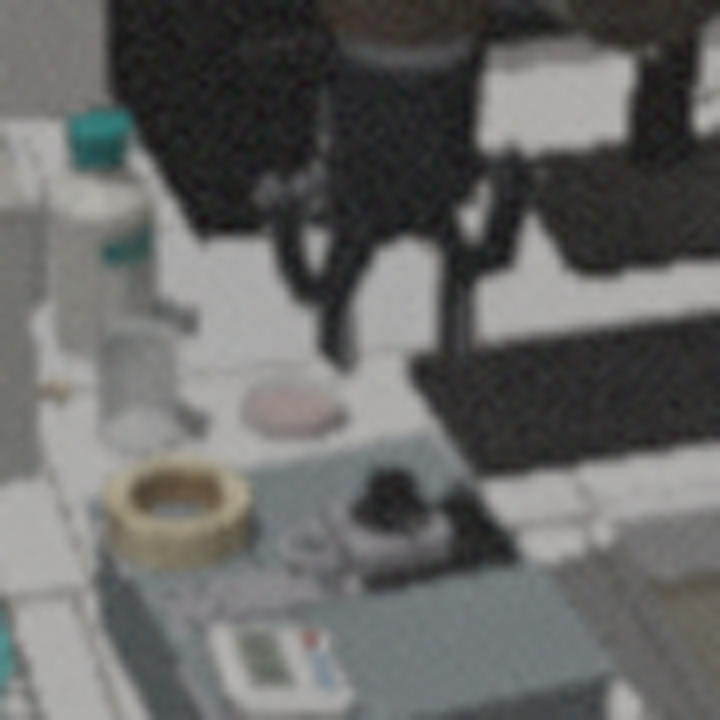

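View pics/t2.png

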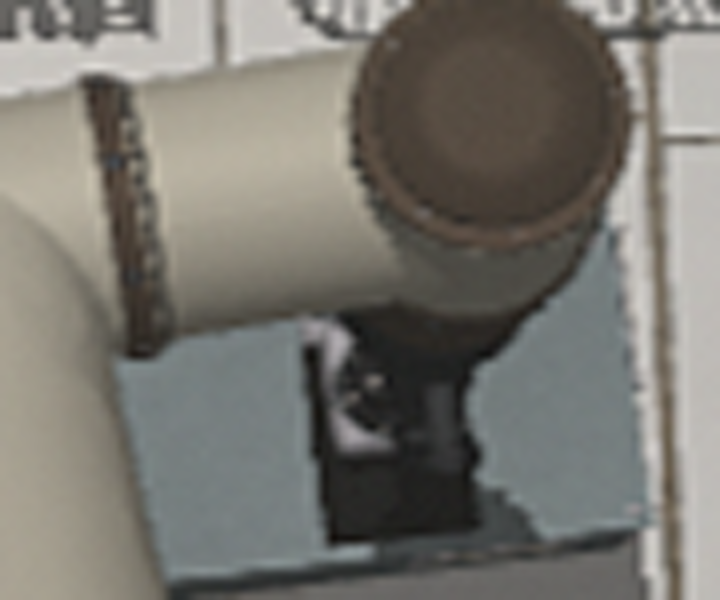

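```bash
python3 -m inch '[[0.45,0,2.5,0,0,0,0],[0.45,0,5,0,0,0,0],[0.45,0,6,0,0,0,0],[0.45,0,7,0,0,0,0],[0.45,0,7.5,0,0,0,0],[0.45,0,7.8,0,0,0,0],[0.45,0,8,0,0,0,0],[0.45,0,8,0,0,0,0]]'; python3 -c "
from h import *
st(); crop('top','t3',(235,145,90,75),8); crop('side','s3',(205,150,90,70),8)"
```

```text
clock: 4.03
position: [490.2, -84.8, 140.6]
ee_rot: [0.478, 0.522, -0.521, -0.477]
contact_force: [-0.5, -0.6, 0.2]
gripper_width: 38.5
t 4.03 pos [490.2 -84.8 140.6] F [-0.5 -0.6  0.2] M [-0.02 -0.02  0.02] w 38.5 zyaw -174.95 yax [ 0.001  0.    -1.   ] j [ 0.16  0.28 -0.45  0.   -0.83 -0.07]
```

View pics/s3.png

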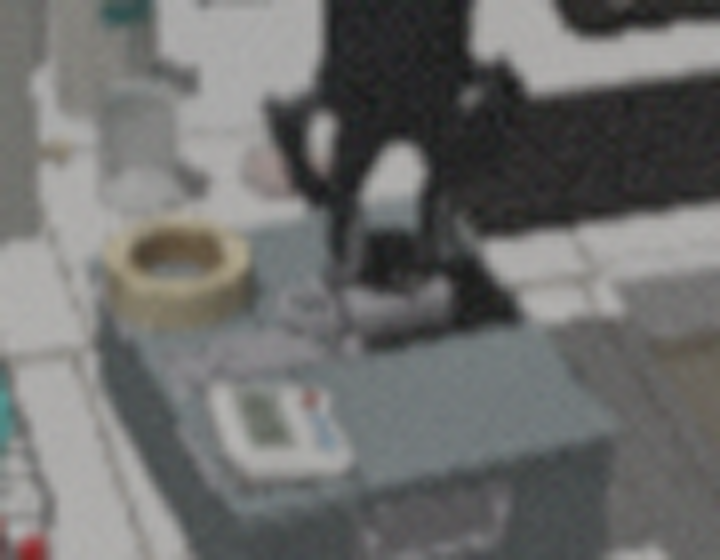

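```bash
python3 -m inch '[[0.2,0,0,0,0,0,0],[0.2,0,0,0,0,0,0],[0.2,0,0,0,0,0,0],[0.2,0,0,0,0,0,0],[0.2,0,0,0,0,0,0]]'; python3 -c "
from h import *
st()"
```

```text
clock: 4.55
position: [489.7, -85.4, 141.2]
ee_rot: [-0.478, -0.521, 0.521, 0.478]
contact_force: [-2.2, 0.8, 4.5]
gripper_width: 21.3
t 4.55 pos [489.7 -85.4 141.2] F [-2.2  0.8  4.5] M [ 0.36  0.8  -0.03] w 21.3 zyaw -175.01 yax [-0. -0. -1.] j [ 0.15  0.28 -0.45  0.   -0.84 -0.07]
```

```bash
python3 -m inch '[[0.1,0,0,0,0,0,0],[0.1,0,0,0,0,0,0],[0.1,0,0,0,0,0,0],[0.1,0,0,0,0,0,0]]'; python3 -c "
from h import *
st();crop('side','s4',(230,170,50,40),12)"
```

```text
clock: 4.88
position: [489.7, -85.3, 141.2]
ee_rot: [-0.478, -0.521, 0.521, 0.478]
contact_force: [-1.7, 1.6, 5.3]
gripper_width: 21.4
t 4.88 pos [489.7 -85.3 141.2] F [-1.7  1.6  5.3] M [ 0.38  0.79 -0.04] w 21.4 zyaw -175.01 yax [-0. -0. -1.] j [ 0.15  0.28 -0.45  0.   -0.84 -0.07]
```

View pics/s4.png

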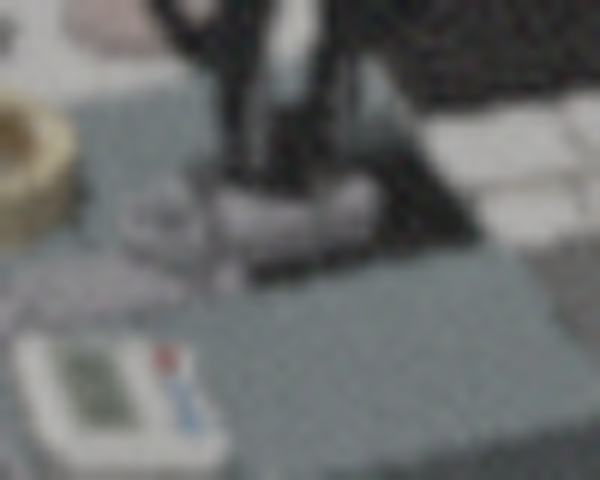

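```bash
python3 -m inch '[[0.1,0,0,0,0,4,0],[0.1,0,0,0,0,8,0],[0.1,0,0,0,0,12,0],[0.1,0,0,0,0,16,0],[0.1,0,0,0,0,20,0],[0.1,0,0,0,0,24,0],[0.1,0,0,0,0,28,0],[0.1,0,0,0,0,32,0],[0.1,0,0,0,0,36,0],[0.1,0,0,0,0,40,0],[0.1,0,0,0,0,45,0],[0.1,0,0,0,0,45,0]]'; python3 -c "
from h import *
st();crop('side','s5',(230,170,50,40),12);crop('top','t5',(235,145,90,75),8)"
```

```text
clock: 5.93
position: [489.8, -85.4, 141.2]
ee_rot: [0.641, 0.298, -0.298, -0.641]
contact_force: [-2.2, 1.1, 4.8]
gripper_width: 21.6
t 5.93 pos [489.8 -85.4 141.2] F [-2.2  1.1  4.8] M [ 0.22  0.72 -0.09] w 21.6 zyaw 139.81 yax [ 0. -0. -1.] j [ 0.15  0.28 -0.45  0.   -0.84 -0.86]
```

View pics/s5.png

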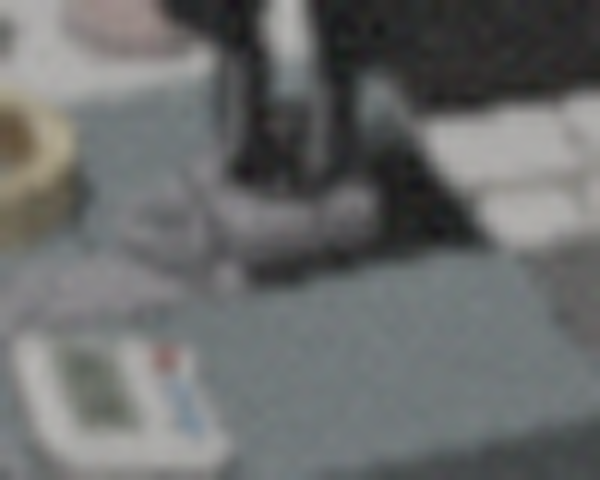

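View pics/t5.png

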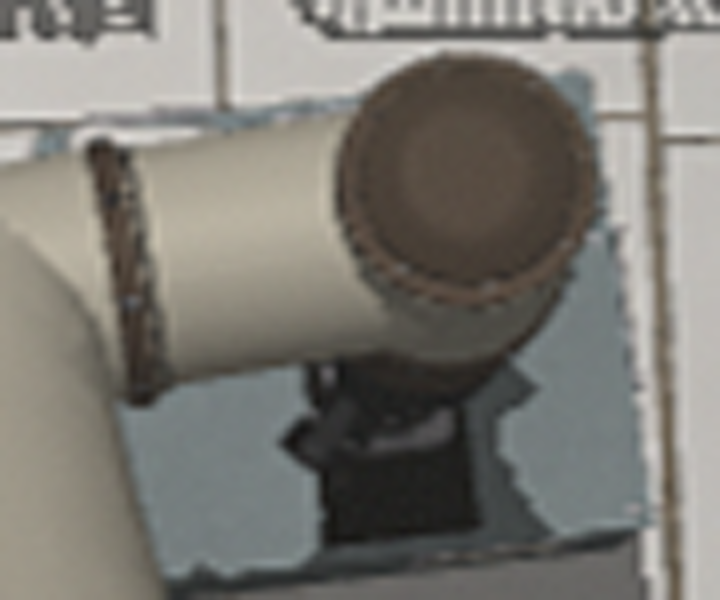

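```bash
python3 -m inch '[[0.1,0,0,0,0,4,0],[0.1,0,0,0,0,8,0],[0.1,0,0,0,0,12,0],[0.1,0,0,0,0,16,0],[0.1,0,0,0,0,20,0],[0.1,0,0,0,0,24,0],[0.1,0,0,0,0,28,0],[0.1,0,0,0,0,32,0],[0.1,0,0,0,0,36,0],[0.1,0,0,0,0,40,0],[0.1,0,0,0,0,43,0],[0.1,0,0,0,0,45,0],[0.1,0,0,0,0,45,0]]'; python3 -c "
from h import *
st();crop('side','s6',(230,170,50,40),12)"
```

```text
clock: 7.12
position: [489.8, -85.5, 141.2]
ee_rot: [0.707, 0.031, -0.031, -0.706]
contact_force: [-2.8, 0.3, 5.5]
gripper_width: 21.3
t 7.12 pos [489.8 -85.5 141.2] F [-2.8  0.3  5.5] M [-0.01  0.78 -0.01] w 21.3 zyaw 94.95 yax [-0. -0. -1.] j [ 0.15  0.28 -0.45  0.   -0.84 -1.64]
```

View pics/s6.png

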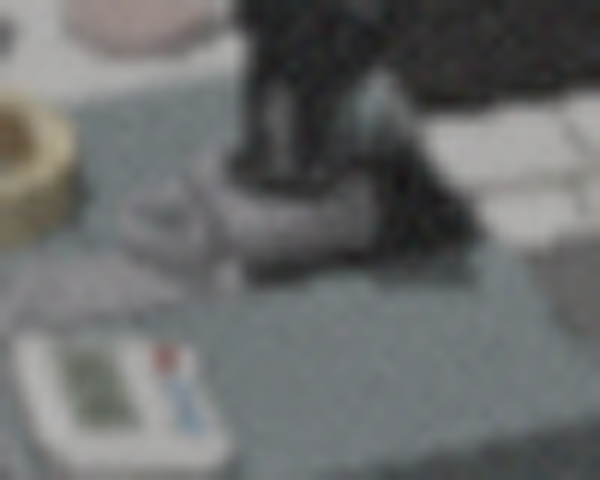

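```bash
python3 -m inch '[[0.6,0,0,0,0,0,0],[0.6,0,0,0,0,0,0],[0.6,0,0,0,0,0,0],[0.6,0,0,0,0,0,0],[0.6,0,-2,0,0,0,0],[0.6,0,-5,0,0,0,0],[0.6,0,-8,3,0,0,0],[0.6,0,-8,7,0,0,0],[0.6,0,-8,11,0,0,0],[0.6,0,-8,15,0,0,0],[0.6,0,-8,19,0,0,0],[0.6,0,-8,20,0,0,0],[0.6,0,-8,20,0,0,0]]'; python3 -c "
from ov import *
st();crop('side','s7',(230,165,50,40),12);crop('top','t7',(262,160,45,50),12)
l=(490,-85.3,.087)
overlay('top','ov7',(262,160,45,50),l,None,0,12)"
```

```text
clock: 8.25
position: [472.6, 116.6, 220.3]
ee_rot: [-0.706, -0.033, 0.032, 0.706]
contact_force: [0.1, 0.1, 0.8]
gripper_width: 51.5
t 8.25 pos [472.6 116.6 220.3] F [0.1 0.1 0.8] M [-0.06 -0.02  0.01] w 51.5 zyaw 95.25 yax [ 0.  0. -1.] j [ 0.58  0.18 -0.37 -0.   -1.03 -2.06]
```

View pics/t7.png

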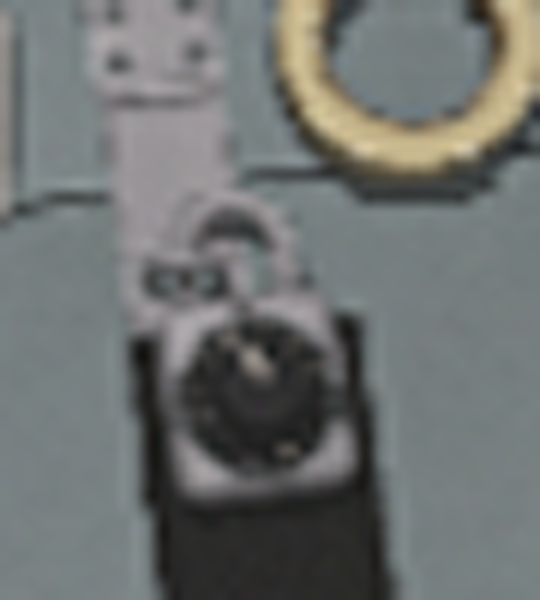

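View pics/ov7.png

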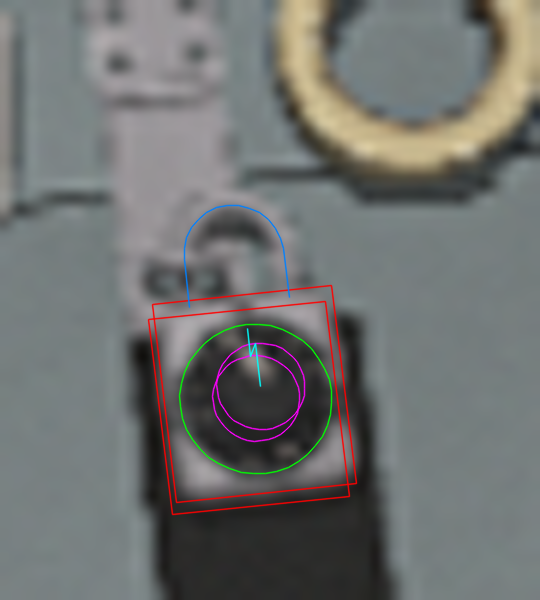

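View pics/s7.png

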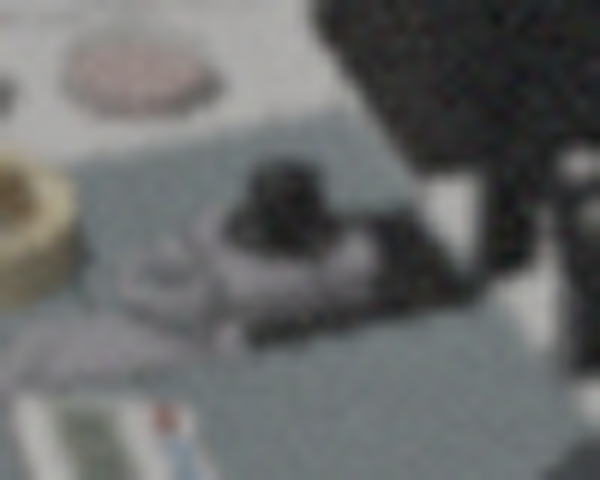

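Run:
```python
from h import *
im=arm.get_image("top"); cv2.imwrite("pics/top8.png",cv2.cvtColor(im,cv2.COLOR_RGB2BGR))
a=cv2.imread("pics/top0.png"); b=cv2.imread("pics/top8.png")
x,y,w,h=273,182,20,22; s=18
ga,gb=[cv2.cvtColor(i,cv2.COLOR_BGR2GRAY)[y:y+h,x:x+w].astype(int) for i in(a,b)]
d=gb-ga
np.set_printoptions(linewidth=200)
print(ga[2:19,1:18]);print(gb[2:19,1:18])
def up(i,interp=cv2.INTER_CUBIC): return cv2.resize(i[y:y+h,x:x+w],None,fx=s,fy=s,interpolation=interp)
cv2.imwrite("pics/ab.png",np.hstack([up(a),up(b)]))
l=(490,-85.3,.087)
for k in range(5):
    t=k*np.pi/6; W=T(*l,[[0,0,136],[12*np.cos(t),12*np.sin(t),136],[12*np.cos(t),12*np.sin(t),117],[20*np.cos(t),20*np.sin(t),117]]);print(k,(proj("top",W)-[x+1,y+2]).round(1).tolist())
```

```text
[[ 92  78  99 102  98  67  63  99 118 117 108 115 131 127 119 116 122]
 [143 126 105 110 125 124 132 107  92 137 148 150 149 148 138 116 117]
 [143 132 142 153 157 159 149 104  76  93 101 119 147 152 140  97  53]
 [112 114 147 163 154 125  80  55  43  55  54  53  83 121 139 101  37]
 [ 53  95 149 158 118  60  37  41  43  43  41  33  40  60 106 111  59]
 [ 31  91 148 139  81  54  41  48  51  48  45  46  39  32  54  95  81]
 [ 35  88 135 112  44  49  44  46  49  46  44  48  42  52  51  81  84]
 [ 34  84 108  70  37  41  42  45  43  61  64  46  46  47  41  85  89]
 [ 30  79  92  62  52  40  60 102 117  92  48  47  48  43  37  56  58]
 [ 33  67  79  52  42  37  51  71  70  60  44  47  44  35  49  66  58]
 [ 31  53  82  70  77  84  37  41  44  47  48  47  39  33  37  53  60]
 [ 33  40  74  91  76  55  39  31  36  39  41  38  37  50  43  83 103]
 [ 29  35  92 101  53  36  44  40  37  35  36  33  31  47  66 110 130]
 [ 33  35  88 130 110  51  31  40  35  34  32  71  70  35  89 133 135]
 [ 35  32  77 126 144 120  62  32  50  57  34  46  44  83 127 136 128]
 [ 38  34  64 115 151 154 135 111  
[... 872 characters left out ...]
 35  35  52  64]
 [ 31  42  79  79  50  51  40  35  35  38  37  36  35  37  37  86 105]
 [ 30  38  95 106  57  38  41  41  34  36  35  35  34  40  55 115 134]
 [ 33  33  92 136 113  55  32  39  40  32  32  74  74  37  89 138 142]
 [ 33  35  81 131 151 126  70  44  57  57  35  48  52 101 137 138 134]
 [ 39  32  67 121 156 159 141  97  71  75  70  81  97 118 121 113  99]
 [ 40  32  55 102 130 131 122 109 101  97  88  79  78  79  72  63  50]]
0 [[9.2, 7.7], [8.8, 4.1], [8.4, 5.2], [8.1, 2.9]]
1 [[9.2, 7.7], [7.0, 4.8], [6.7, 5.9], [5.2, 4.0]]
2 [[9.2, 7.7], [5.9, 6.2], [5.5, 7.3], [3.3, 6.3]]
3 [[9.2, 7.7], [5.6, 8.1], [5.2, 9.1], [2.8, 9.4]]
4 [[9.2, 7.7], [6.3, 9.8], [5.9, 10.8], [4.0, 12.2]]
```

View pics/ab.png

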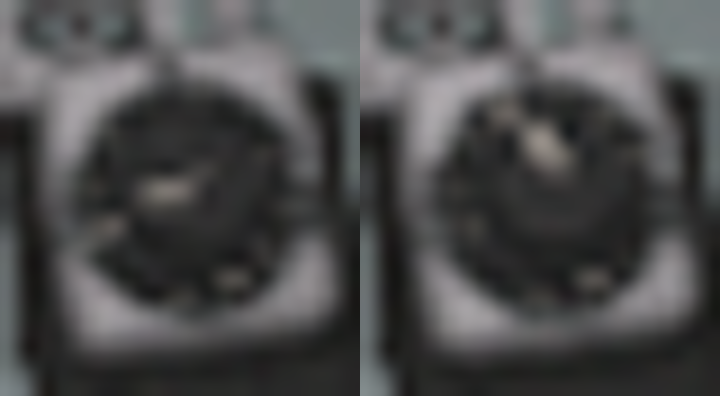

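```bash
cat > fit.py <<'E'
from h import *
from scipy.optimize import least_squares
from scipy.ndimage import gaussian_filter
a=cv2.cvtColor(cv2.imread("pics/top0.png"),cv2.COLOR_BGR2GRAY).astype(float); b=cv2.cvtColor(cv2.imread("pics/top8.png"),cv2.COLOR_BGR2GRAY).astype(float)
x,y,w,h=273,182,20,22
A=a[y:y+h,x:x+w];B=b[y:y+h,x:x+w]; g=(B*A).sum()/(A*A).sum(); print("gain",g)
D=B-A*1.035
S=10
def mask(lx,ly,yaw,dial,wid,blur,zk,ak,ad,rout):
    img=np.zeros((h*S,w*S),np.float32)
    def q(P): return ((proj("top",T(lx,ly,yaw,P))-[x,y]+.5)*S*16-8).round().astype(np.int32)
    c,s=np.cos(dial),np.sin(dial)
    def seg(r0,r1,z): return q([[r0*c-wid/2*s*k,r0*s+wid/2*c*k,z] if 0 else [r*c-wid/2*s*k,r*s+wid/2*c*k,z] for r,k in((r0,1),(r1,1),(r1,-1),(r0,-1))])
    cv2.fillPoly(img,[seg(11,rout,117.5)],float(ad),cv2.LINE_8,4)
    an=np.linspace(0,2*np.pi,40)
    for z in np.linspace(118,zk,6): cv2.fillPoly(img,[q(np.c_[12*np.cos(an),12*np.sin(an),0*an+z])],0.,cv2.LINE_8,4)
    cv2.fillPoly(img,[seg(0,11.5,zk)],float(ak),cv2.LINE_8,4)
    img=gaussian_filter(img,blur*S)
    return img.reshape(h,S,w,S).mean((1,3))
yy,xx=np.mgrid[:h,:w]; M=((xx-9.9)**2+(yy-10.5)**2)<6.6**2
def model(lx,ly,al,zk,wid,blur,rout):
    # amplitudes solved linearly
    cols=[mask(lx,ly,.087,al-np.pi/2,wid,blur,zk,1,0,rout)-mask(lx,ly,.087,al,wid,blur,zk,1,0,rout),
          mask(lx,ly,.087,al-np.pi/2,wid,blur,zk,0,1,rout)-mask(lx,ly,.087,al,wid,blur,zk,0,1,rout)]
    X=np.c_[cols[0][M],cols[1][M]]; co,*_=np.linalg.lstsq(X,D[M],rcond=None)
    return ((X@co-D[M])**2).sum(),co
if __name__=="__main__":
    import itertools
    from scipy.optimize import minimize
    print("null",(D[M]**2).sum())
    for deg in range(84,130,4):
        al=np.radians(deg)
        best=None
        for dx,dy in((0,0),(3,0),(0,-3),(3,-3)):
            r=minimize(lambda p:model(490+p[0],-85.3+p[1],al,136+p[2],max(.8,p[3]),max(.2,p[4]),19.5)[0]*(1+0)+50*max(0,abs(p[2])-4)**2+ (100*max(0,abs(p[0])-5)**2),[dx,dy,0,2,.5],method="Nelder-Mead",options=dict(maxiter=160))
            if best is None or r.fun<best.fun: best=r
        print(deg,round(best.fun),best.x.round(2))
E
python3 fit.py
```

```text
gain 1.0312964926796486
null 46707.296825Traceback (most recent call last):
  File "fit.py", line 35, in <module>
    r=minimize(lambda p:model(490+p[0],-85.3+p[1],al,136+p[2],max(.8,p[3]),max(.2,p[4]),19.5)[0]*(1+0)+50*max(0,abs(p[2])-4)**2+ (100*max(0,abs(p[0])-5)**2),[dx,dy,0,2,.5],method="Nelder-Mead",options=dict(maxiter=160))
    res = _minimize_neldermead(fun, x0, args, callback, bounds=bounds,
                               **options)
    fxr = func(xr)
    fx = function(np.copy(x), *(wrapper_args + args))
  File "fit.py", line 35, in <lambda>
    r=minimize(lambda p:model(490+p[0],-85.3+p[1],al,136+p[2],max(.8,p[3]),max(.2,p[4]),19.5)[0]*(1+0)+50*max(0,abs(p[2])-4)**2+ (100*max(0,abs(p[0])-5)**2),[dx,dy,0,2,.5],method="Nelder-Mead",options=dict(maxiter=160))
                        ~~~~~^^^^^^^^^^^^^^^^^^^^^^^^^^^^^^^^^^^^^^^^^^^^^^^^^^^^^^^^^^^^^^^^
  File "fit.py", line 24, in model
    mask(lx,ly,.087,al-np.pi/2,wid,blur,zk,0,1,rout)-mask(lx,ly,.087,al,wid,blur,zk,0,1,rout)]
    ~~~~^^^^^^^^^^^^^^^^^^^^^^^^^^^^^^^^^^^^^^^^^^^^
  File "fit.py", line 16, in mask
    for z in np.linspace(118,zk,6): cv2.fillPoly(img,[q(np.c_[12*np.cos(an),12*np.sin(an),0*an+z])],0.,cv2.LINE_8,4)
                                                      ~^^^^^^^^^^^^^^^^^^^^^^^^^^^^^^^^^^^^^^^^^^^
  File "fit.py", line 11, in q
    def q(P): return ((proj("top",T(lx,ly,yaw,P))-[x,y]+.5)*S*16-8).round().astype(np.int32)
                       ~~~~^^^^^^^^^^^^^^^^^^^^^^
  File "h.py", line 6, in proj
    K,R,t=P(n); c=(R@np.atleast_2d(X).T).T+t; q=(K@c.T).T; return q[:,:2]/q[:,2:]
          ~^^^
  File "h.py", line 4, in P
    p=arm.camera_params(n); K=np.array([[p['fx'],0,p['cx']],[0,p['fy'],p['cy']],[0,0,1.]]); R=cv2.Rodrigues(p['rvec'])[0]; return K,R,p['tvec']
ValueError: time passes only in moves, steps and waits
```

```bash
sed -i 's/^def P(n):/import functools\n@functools.lru_cache(None)\ndef P(n):/' h.py; time timeout 500 python3 fit.py
```

```text
gain 1.0312964926796486
null 46707.296825
84 23714 [-0.65  0.   -0.    2.62  0.59]
88 21664 [ 0.   -0.   -0.    2.29  0.61]
92 18362 [-0.4   0.   -0.    2.67  0.71]
96 15243 [ 0.   -0.2   0.    2.17  0.55]
100 12354 [ 0.   -0.22  0.    2.4   0.5 ]
104 11446 [ 0.   -0.72  0.    2.07  0.5 ]
108 13570 [ 0.   -1.13  0.    2.34  0.55]
112 10271 [ 1.39 -1.02  0.    3.52  0.43]
116 11860 [ 2.15 -1.28  0.    2.52  0.52]
120 14975 [ 2.94 -1.08  0.    2.49  0.54]
124 18767 [ 3.1  -2.53 -0.    2.18  0.55]
128 21414 [ 3.   -3.1  -0.    1.92  0.59]
real	5m24.902s
user	5m21.636s
sys	0m0.210s
```

```bash
python3 -c "
from h import *
go((490.5,-86,200),np.radians(125))"
```

```text
shift cm [  0.08   2.02 -19.98] turn deg [ 1.000e-02 -3.008e+01 -4.000e-02]
```

```bash
python3 -m inch '[[0.45,0,0,-4,0,-7,0],[0.45,0,0,-8,0,-14,0],[0.45,0,0,-12,0,-21,0],[0.45,0,0,-16,0,-28,0],[0.45,0.1,0,-20,0,-30,0],[0.45,0.1,2,-20,0,-30,0],[0.45,0.1,4.5,-20,0,-30,0],[0.45,0.1,6,-20,0,-30,0],[0.45,0.1,7,-20,0,-30,0],[0.45,0.1,7.6,-20,0,-30,0],[0.45,0.1,7.9,-20,0,-30,0],[0.45,0.1,7.9,-20,0,-30,0],[0.1,0.1,7.9,-20,0,-30,0],[0.1,0.1,7.9,-20,0,-30,0],[0.1,0.1,7.9,-20,0,-30,0],[0.1,0.1,7.9,-20,0,-30,0],[0.1,0.1,7.9,-20,0,-30,0],[0.1,0.1,7.9,-20,0,-30,0],[0.1,0.1,7.9,-20,0,-30,0]]'; python3 -c "
from h import *
st()"
```

```text
clock: 10.03
position: [491.2, -85.0, 142.4]
ee_rot: [0.674, 0.213, -0.212, -0.674]
contact_force: [-2.3, 1.9, 6.0]
gripper_width: 21.1
t 10.03 pos [491.2 -85.  142.4] F [-2.3  1.9  6. ] M [0.41 0.85 0.01] w 21.1 zyaw 125.02 yax [ 0.001 -0.    -1.   ] j [ 0.16  0.28 -0.45  0.   -0.84 -1.11]
```

```bash
python3 -m inch '[[0.1,0,0,0,0,4,0],[0.1,0,0,0,0,8,0],[0.1,0,0,0,0,12,0],[0.1,0,0,0,0,16,0],[0.1,0,0,0,0,20,0],[0.1,0,0,0,0,24,0],[0.1,0,0,0,0,28,0],[0.1,0,0,0,0,30,0],[0.1,0,0,0,0,30,0]]'; python3 -c "
from h import *
st()"; python3 -m inch '[[0.6,0,0,0,0,30,0],[0.6,0,0,0,0,30,0],[0.6,0,0,0,0,30,0],[0.6,0,0,0,0,30,0]]';  python3 -m inch '[[0.6,0,-2,0,0,0,0],[0.6,0,-5,0,0,0,0],[0.6,0,-8,3,0,0,0],[0.6,0,-8,7,0,0,0],[0.6,0,-8,11,0,0,0],[0.6,0,-8,15,0,0,0],[0.6,0,-8,19,0,0,0],[0.6,0,-8,20,0,0,0],[0.6,0,-8,20,0,0,0]]'; python3 -c "
from h import *
st()
im=arm.get_image('top'); cv2.imwrite('pics/top9.png',cv2.cvtColor(im,cv2.COLOR_RGB2BGR))
x,y,w,h=273,182,20,22
cv2.imwrite('pics/abc.png',np.hstack([cv2.resize(cv2.imread(f'pics/top{k}.png')[y:y+h,x:x+w],None,fx=13,fy=13,interpolation=cv2.INTER_CUBIC) for k in (0,8,9)]))
g=cv2.cvtColor(im,cv2.COLOR_RGB2GRAY)[y+2:y+19,x+1:x+18]
np.set_printoptions(linewidth=200);print(g)"
```

```text
clock: 10.78
position: [491.4, -85.6, 142.3]
ee_rot: [0.707, 0.031, -0.03, -0.706]
contact_force: [-2.1, -1.6, 6.8]
gripper_width: 21.3
t 10.78 pos [491.4 -85.6 142.3] F [-2.1 -1.6  6.8] M [-0.53  0.55 -0.01] w 21.3 zyaw 94.99 yax [ 0.001 -0.001 -1.   ] j [ 0.15  0.28 -0.45  0.   -0.84 -1.64]
clock: 11.12
position: [491.5, -85.0, 141.4]
ee_rot: [-0.692, 0.146, -0.147, 0.692]
contact_force: [-0.0, -0.3, 1.2]
gripper_width: 51.0
clock: 11.87
position: [572.5, 100.9, 220.7]
ee_rot: [-0.692, 0.143, -0.144, 0.693]
contact_force: [0.0, -0.2, -0.2]
gripper_width: 51.4
t 11.87 pos [572.5 100.9 220.7] F [ 0.  -0.2 -0.2] M [0.01 0.08 0.03] w 51.4 zyaw 66.58 yax [ 0.001  0.    -1.   ] j [ 0.45  0.33 -0.15  0.   -1.09 -2.43]
[[ 94  81  85  83  96  70  76 114 126 124 130 135 130 126 141 138 129]
 [146 136 129 135 133 132 144 125  90 131 164 161 158 152 143 115 114]
 [148 136 153 169 163 166 153 114  70  70  96 129 154 158 146 100  52]
 [110 108 153 171 153 113  87  73  41  72  74  55  81 121 144 109  40]
 [ 50  94 152 163 120  54  44  44  35  64  63  29  51  71 104 111  64]
 [ 33  91 150 143  78  43  45  45  45  89  92  40  43  36  53 100  91]
 [ 32  88 139 114  43  44  44  49  44 124 128  41  42  57  53  89  90]
 [ 30  84 102  76  58  43  46  51  46  84  86  44  48  50  40  75  77]
 [ 31  76  87  54  49  46  44  50  49  51  50  46  46  44  39  51  58]
 [ 33  61  75  53  44  43  36  44  50  50  48  49  45  38  51  68  62]
 [ 30  48  82  76  38  46  42  38  45  51  51  48  39  31  38  56  71]
 [ 32  40  62  65  46  44  37  33  34  38  44  40  34  37  34  88 107]
 [ 30  37  92 104  55  34  58  60  33  32  35  33  36  54  67 115 137]
 [ 34  36  90 136 121  77  54  43  45  44  33  49  45  47  94 138 142]
 [ 36  32  78 130 149 133  89  46  41  42  35  34  79 123 135 137 133]
 [ 39  33  66 121 153 157 145 127 100  76  89  96 107 120 116 112  96]
 [ 37  34  41  97 129 125 118 111 104  89  86  81  78  76  67  63  49]]
```

View pics/abc.png

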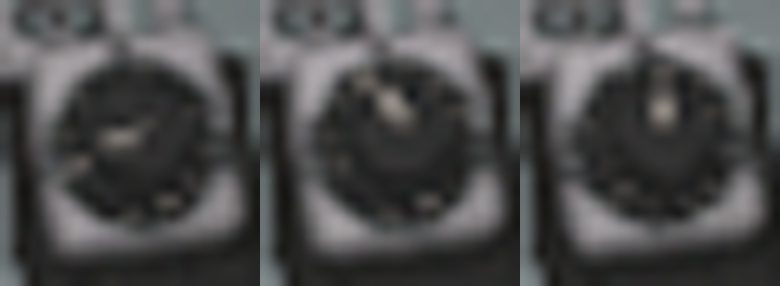

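```bash
cat > fit3.py <<'E'
import fit; from fit import *
from scipy.optimize import minimize
im=[cv2.cvtColor(cv2.imread(f"pics/top{k}.png"),cv2.COLOR_BGR2GRAY).astype(float)[y:y+h,x:x+w] for k in(0,8,9)]
ref=np.median(im,axis=0)
g=[ (i*ref)[M].sum()/(ref*ref)[M].sum() for i in im]; print(g)
im=[i/np.median((i/ref)[~M]) for i in im]; base=np.min(im,axis=0)
Ds=[im[1]-im[0],im[2]-im[1],im[2]-im[0]]
def cost(p):
    lx,ly,zk,wid,blur=490+p[0],-85.3+p[1],136+p[2],max(.8,p[6]),max(.2,p[7])
    K=[mask(lx,ly,.087,np.radians(p[3+i]),wid,blur,zk,1,0,19.5) for i in range(3)]
    E=[mask(lx,ly,.087,np.radians(p[3+i]),wid,blur,zk,0,1,19.5) for i in range(3)]
    pr=[(1,0),(2,1),(2,0)]
    X=np.vstack([np.c_[(K[i]-K[j])[M],(E[i]-E[j])[M]] for i,j in pr]); Y=np.hstack([d[M] for d in Ds])
    co,*_=np.linalg.lstsq(X,Y,rcond=None)
    return ((X@co-Y)**2).sum()+ (p[2]/2)**2*300 + 100*(p[0]/3)**2+100*(p[1]/3)**2
for st0 in ([0,0,0,120,30,0,2.2,.5],[1,-1,0,95,5,-20,2.2,.5],[0,0,0,110,20,-7,2.2,.5]):
    n=8; d=np.array([1.5,1.5,1,8,8,8,.5,.1]); sim=np.vstack([st0]+[np.array(st0)+d*np.eye(n)[i]*(1 if i%2 else -1) for i in range(n)])
    r=minimize(cost,st0,method="Nelder-Mead",options=dict(maxiter=500,initial_simplex=sim)); print(round(r.fun),r.x.round(2),flush=True)
E
timeout 570 python3 fit3.py
```

```text
gain 1.0312964926796486
[np.float64(0.9675213756210125), np.float64(1.0449877159772847), np.float64(1.0120494772479052)]
42919 [  0.63  -1.62  -0.72 102.52  18.49  -3.96   1.62   0.53]
41912 [  0.21  -0.69  -0.   102.14  15.64 -11.74   2.19   0.46]
40677 [  0.43  -0.56   0.35 104.65  17.06 -10.99   1.51   0.54]
```

```bash
python3 -c "
from h import *
go((490.5,-86.3,200),np.radians(95))"
```

```text
shift cm [ -0.03   2.07 -20.25] turn deg [ 1.000e-02 -2.851e+01 -3.000e-02]
```

```bash
python3 -m inch '[[0.85,0,0,-4,0,-7,0],[0.85,0,0,-8,0,-14,0],[0.85,0,0,-12,0,-21,0],[0.85,0,0,-16,0,-28,0],[0.85,0,0,-20.2,0,-28.4,0],[0.85,0,2,-20.2,0,-28.4,0],[0.85,0,5,-20.2,0,-28.4,0],[0.85,0,8,-20.2,0,-28.4,0],[0.85,0,9,-20.2,0,-28.4,0],[0.85,0,9.5,-20.2,0,-28.4,0],[0.85,0,9.5,-20.2,0,-28.4,0]]'; python3 -c "
from h import *
st(); crop('side','s10',(205,150,90,70),8)"
```

```text
clock: 12.83
position: [489.1, -88.0, 125.6]
ee_rot: [0.707, 0.028, -0.03, -0.706]
contact_force: [0.6, -0.3, -0.0]
gripper_width: 73.0
t 12.83 pos [489.1 -88.  125.6] F [ 0.6 -0.3 -0. ] M [ 0.04  0.02 -0.01] w 73.0 zyaw 94.68 yax [-0.002 -0.    -1.   ] j [ 0.15  0.31 -0.47  0.   -0.8  -1.64]
```

View pics/s10.png

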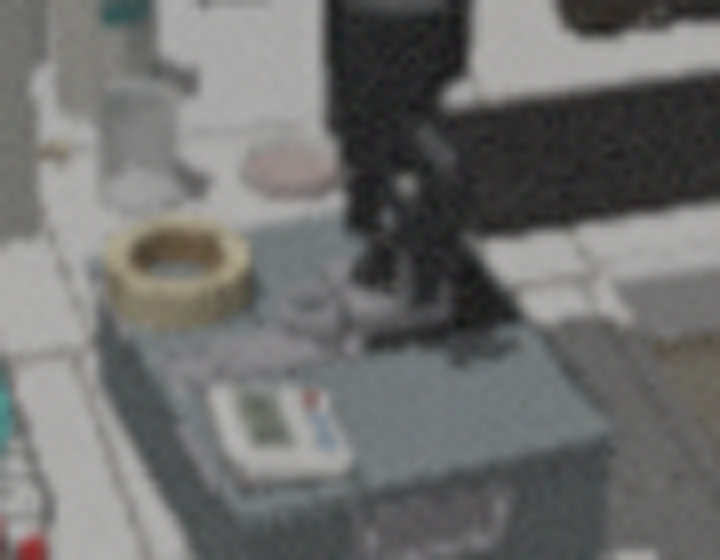

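```bash
python3 -m inch '[[0.85,0.1,0.5,0.2,0,0.3,0],[0.85,0.1,1,0.2,0,0.3,0],[0.85,0.1,1.2,0.2,0,0.3,0],[0.85,0.1,1.2,0.2,0,0.3,0],[0.4,0.1,1.2,0.2,0,0.3,0],[0.4,0.1,1.2,0.2,0,0.3,0],[0.4,0.1,1.2,0.2,0,0.3,0],[0.4,0.1,1.2,0.2,0,0.3,0],[0.4,0.1,1.2,0.2,0,0.3,0],[0.4,0.1,1.2,0.2,0,0.3,0]]'; python3 -c "
from h import *
st()"
```

```text
clock: 13.72
position: [491.5, -85.1, 115.1]
ee_rot: [0.707, 0.028, -0.027, -0.706]
contact_force: [-1.1, -0.6, 6.0]
gripper_width: 48.7
t 13.72 pos [491.5 -85.1 115.1] F [-1.1 -0.6  6. ] M [-0.41  0.39  0.1 ] w 48.7 zyaw 94.48 yax [ 0.001 -0.    -1.   ] j [ 0.16  0.32 -0.48  0.   -0.77 -1.65]
```

```bash
python3 -m inch '[[0.4,-0.2,0,0,0,0,0],[0.4,-0.4,0,0,0,0,0],[0.4,-0.6,0,0,0,0,0],[0.4,-0.8,0,0,0,0,0],[0.4,-1,0,0,0,0,0],[0.4,-1,0,0,0,0,0]]'; python3 -c "
from h import *
st()"
```

```text
clock: 14.22
position: [482.4, -85.4, 115.1]
ee_rot: [-0.707, -0.029, 0.026, 0.707]
contact_force: [5.4, 1.4, 4.2]
gripper_width: 48.3
t 14.22 pos [482.4 -85.4 115.1] F [5.4 1.4 4.2] M [ 0.2  -1.34  0.09] w 48.3 zyaw 94.49 yax [ 0.004  0.    -1.   ] j [ 0.16  0.31 -0.5   0.   -0.76 -1.65]
```

```bash
python3 -m inch '[[0.4,-0.1,0,0,0,0,0],[0.4,-0.2,0,0,0,0,0],[0.4,-0.3,0,0,0,0,0],[0.4,-0.4,0,0,0,0,0],[0.4,-0.4,0,0,0,0,0]]'; python3 -c "
from h import *
st()";python3 -m inch '[[0.4,-0.1,0,0,0,0,0],[0.4,-0.2,0,0,0,0,0],[0.4,-0.3,0,0,0,0,0],[0.4,-0.4,0,0,0,0,0],[0.4,-0.4,0,0,0,0,0]]'; python3 -c "
from h import *
st()"
```

```text
clock: 14.63
position: [479.2, -85.7, 115.1]
ee_rot: [-0.707, -0.029, 0.026, 0.707]
contact_force: [5.9, 0.7, 3.4]
gripper_width: 48.4
t 14.63 pos [479.2 -85.7 115.1] F [5.9 0.7 3.4] M [ 0.02 -1.75  0.06] w 48.4 zyaw 94.48 yax [ 0.005  0.    -1.   ] j [ 0.16  0.3  -0.51  0.   -0.75 -1.65]
clock: 15.05
position: [477.5, -85.7, 115.2]
ee_rot: [-0.706, -0.031, 0.024, 0.707]
contact_force: [12.1, -0.3, -2.2]
gripper_width: 48.4
t 15.05 pos [477.5 -85.7 115.2] F [12.1 -0.3 -2.2] M [-0.09 -3.16 -0.04] w 48.4 zyaw 94.48 yax [ 0.01   0.001 -1.   ] j [ 0.16  0.3  -0.52  0.   -0.75 -1.65]
```

```bash
python3 -m inch '[[0.4,-0.1,0,0,0,0,0],[0.4,-0.2,0,0,0,0,0],[0.4,-0.3,0,0,0,0,0],[0.4,-0.4,0,0,0,0,0],[0.4,-0.4,0,0,0,0,0]]'; python3 -c "
from h import *
st();crop('side','s11',(205,150,90,70),8)"
```

```text
clock: 15.47
position: [476.7, -85.5, 115.4]
ee_rot: [-0.706, -0.034, 0.021, 0.707]
contact_force: [18.1, -0.2, -8.8]
gripper_width: 48.2
t 15.47 pos [476.7 -85.5 115.4] F [18.1 -0.2 -8.8] M [-0.13 -5.02 -0.17] w 48.2 zyaw 94.48 yax [ 0.018  0.002 -1.   ] j [ 0.16  0.29 -0.52  0.   -0.74 -1.65]
```

View pics/s11.png

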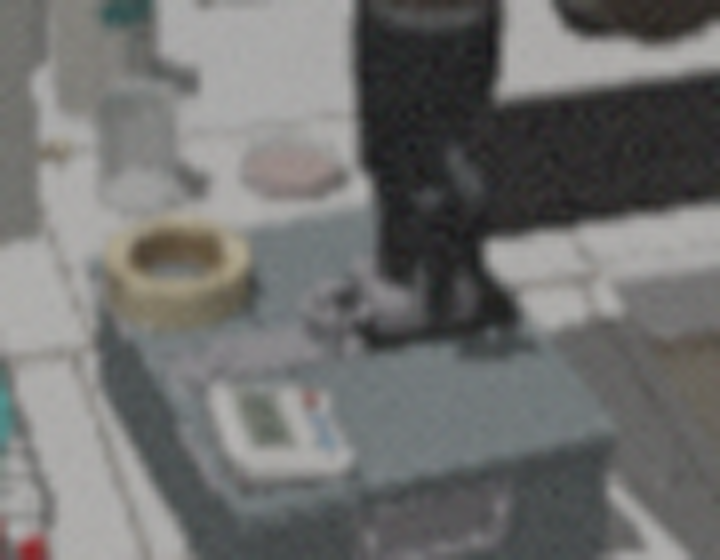

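```bash
python3 -m inch '[[0.4,0.4,0,0,0,0,0],[0.4,0.8,0,0,0,0,0],[0.4,1.2,0,0,0,0,0],[0.4,1.2,0,0,0,0,0],[0.85,1.2,0,0,0,0,0],[0.85,1.2,0,0,0,0,0],[0.85,1.2,0,0,0,0,0],[0.85,1.2,0,0,0,0,0],[0.85,1.2,-2,0,0,0,0],[0.85,1.2,-5,0,0,0,0],[0.85,1.2,-8,0,0,0,0],[0.85,1.2,-10,4,0,0,0],[0.85,1.2,-10,8,0,0,0],[0.85,1.2,-10,12,0,0,0],[0.85,1.2,-10,16,0,0,0],[0.85,1.2,-10,20,0,0,0],[0.85,1.2,-10,20,0,0,0]]'; python3 -c "
from ov import *
st();crop('side','s12',(230,165,50,40),12);crop('top','t12',(262,160,45,50),12)
im=arm.get_image('top'); cv2.imwrite('pics/top12.png',cv2.cvtColor(im,cv2.COLOR_RGB2BGR))
g=cv2.cvtColor(im,cv2.COLOR_RGB2GRAY)[182:206,272:294]
np.set_printoptions(linewidth=200);print(g)
overlay('top','ov12',(262,160,45,50),(483,-85.8,.087),None,0,12)"
```

```text
clock: 16.93
position: [465.3, 118.6, 214.1]
ee_rot: [-0.706, -0.03, 0.03, 0.707]
contact_force: [-0.5, -0.6, -0.3]
gripper_width: 72.9
t 16.93 pos [465.3 118.6 214.1] F [-0.5 -0.6 -0.3] M [-0.05  0.04 -0.01] w 72.9 zyaw 94.81 yax [ 0.     0.001 -1.   ] j [ 0.59  0.17 -0.39 -0.   -1.01 -2.08]
[[140 135  88  85  97  91  81  70  64  67  64  57 101 133 126 126 125 124 125 124 124 124]
 [140 129  68  91 101  65  62  57  62 118 141  89  79 131 134 115 125 123 125 124 125 124]
 [141 142  95  76 114 126  98  61  73 129 151 126  99 125 134 109 125 127 127 126 125 125]
 [126 141 146 144 137 137 130 133 149 154 153 137 113 132 139 120 132 134 134 131 130 126]
 [114 132 158 160 136 134 134 139 169 155 130 114  90 126 138  85  66  63  66  74 108 125]
 [119 118 122 107  98 135 127  71  78  65  52  47  36  75  99  65  29  29  29  38  97 127]
 [101  54  52  45  48  94  93  43  42  56  57  99 132 132 132 131 129  90  32  38  97 127]
 [ 98  29  30  47 103 134 129 133 146 136 101 130 167 163 159 155 148 107  43  35  97 130]
 [102  41  33  92 152 168 165 167 154 112  68  88 109 100 123 151 150 117  58 
[... 678 characters left out ...]
4  48  41  35  43  49  52  47  42  38  38  43  87  86  28  97]
 [135 106  38  36  95  96  36  43  46  39  35  40  40  39  37  32  33  66 113  94  27  75]
 [134 104  37  33  87 116  79  32  41  42  37  37  38  37  33  32  34 108 143  99  25  74]
 [134 102  33  31  77 127 128  85  40  37  36  33  34  36  34  29  86 138 143  97  30  60]
 [132 118  68  28  63 118 149 145 107  54  53  60  36  35  79 106 121 136 132  91  32  60]
 [128 132 100  31  47 104 150 158 144 127 100  81  77  74  99 118 112 110  98  60  32  47]
 [127 134 101  31  36  89 123 124 118 110  95  77  76  74  75  72  63  59  51  35  35  43]
 [129 134 102  33  30  52  72  72  63  58  55  48  46  42  37  38  36  34  34  36  39  34]]
```

View pics/t12.png

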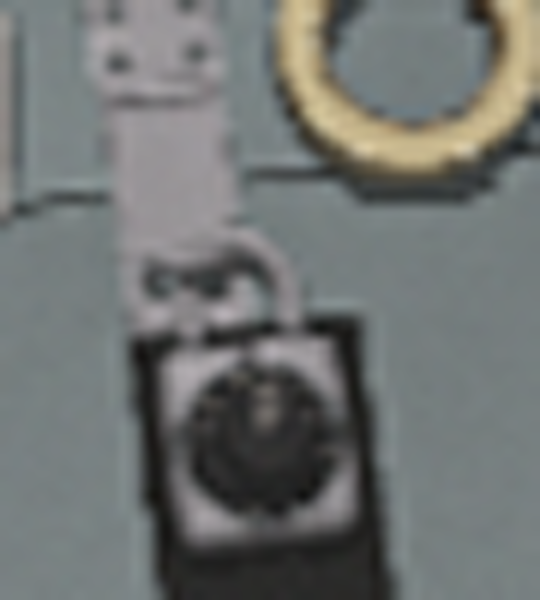

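View pics/ov12.png

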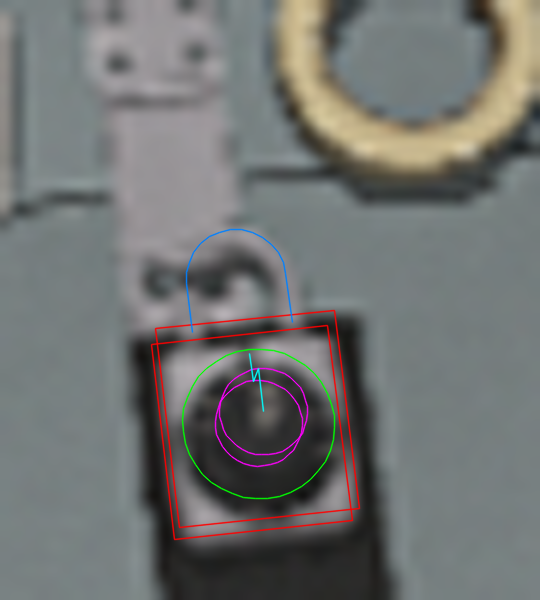

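```bash
python3 -c "
from h import *
go((478.5,-86.2,200),np.radians(95)); print(onz('top',(283.6,195.6),136),onz('top',(283.66,191.5),136))"
```

```text
shift cm [ -0.19   1.39 -19.97] turn deg [ 0.04 -0.59 -0.1 ]
[476.99985846 -86.0514692  136.        ] [490.61252673 -86.70258285 136.        ]
```

```bash
python3 -m inch '[[0.45,-0.2,0,-4,0,0,0],[0.45,-0.2,0,-8,0,0,0],[0.45,-0.2,0,-12,0,0,0],[0.45,-0.2,0,-16,0,0,0],[0.45,-0.2,0,-20,0,0,0],[0.45,-0.2,2,-20,0,0,0],[0.45,-0.2,4.5,-20,0,0,0],[0.45,-0.2,6,-20,0,0,0],[0.45,-0.2,7,-20,0,0,0],[0.45,-0.2,7.3,-20,0,0,0],[0.45,-0.2,7.3,-20,0,0,0],[0.1,-0.2,7.3,-20,0,0,0],[0.1,-0.2,7.3,-20,0,0,0],[0.1,-0.2,7.3,-20,0,0,0],[0.1,-0.2,7.3,-20,0,0,0],[0.1,-0.2,7.3,-20,0,0,0],[0.1,-0.2,7.3,-20,0,0,0],[0.1,-0.2,7.3,-20,0,0,0]]'; python3 -c "
from h import *
st()"
```

```text
clock: 18.63
position: [479.4, -86.0, 142.2]
ee_rot: [0.707, 0.028, -0.027, -0.706]
contact_force: [-1.9, -0.7, 5.6]
gripper_width: 20.9
t 18.63 pos [479.4 -86.  142.2] F [-1.9 -0.7  5.6] M [-0.43  0.54 -0.01] w 20.9 zyaw 94.48 yax [ 0.001 -0.001 -1.   ] j [ 0.16  0.27 -0.48  0.   -0.83 -1.65]
```

Now turn back by 11° and watch the wrist torque, then release without any further turn.

```bash
python3 -m inch '[[0.1,0,0,0,0,-4,0],[0.1,0,0,0,0,-8,0],[0.1,0,0,0,0,-11,0],[0.1,0,0,0,0,-11,0],[0.1,0,0,0,0,-11,0]]'; python3 -c "
from h import *
st()"; python3 -m inch '[[0.6,0,0,0,0,0,0],[0.6,0,0,0,0,0,0],[0.6,0,0,0,0,0,0],[0.6,0,0,0,0,0,0],[0.6,0,-2,0,0,0,0],[0.6,0,-5,0,0,0,0],[0.6,0,-8,3,0,0,0],[0.6,0,-8,7,0,0,0],[0.6,0,-8,11,0,0,0],[0.6,0,-8,15,0,0,0],[0.6,0,-8,19,0,0,0],[0.6,0,-8,20,0,0,0],[0.6,0,-8,20,0,0,0]]'; python3 -c "
from h import *
st();crop('top','t13',(262,160,45,50),12)
im=arm.get_image('top'); cv2.imwrite('pics/top13.png',cv2.cvtColor(im,cv2.COLOR_RGB2BGR))
g=cv2.cvtColor(im,cv2.COLOR_RGB2GRAY)[182:206,272:294]
np.set_printoptions(linewidth=200);print(g[6:])"
```

```text
clock: 19.05
position: [479.3, -85.7, 142.2]
ee_rot: [0.701, 0.096, -0.095, -0.701]
contact_force: [-2.5, 1.1, 6.3]
gripper_width: 21.2
t 19.05 pos [479.3 -85.7 142.2] F [-2.5  1.1  6.3] M [0.16 0.65 0.04] w 21.2 zyaw 105.49 yax [ 0.001  0.    -1.   ] j [ 0.16  0.27 -0.48  0.   -0.83 -1.46]
clock: 20.13
position: [425.4, 109.2, 221.4]
ee_rot: [-0.7, -0.097, 0.096, 0.701]
contact_force: [-0.7, -0.2, 0.5]
gripper_width: 51.1
t 20.13 pos [425.4 109.2 221.4] F [-0.7 -0.2  0.5] M [-0.02 -0.03 -0.03] w 51.1 zyaw 105.72 yax [ 0.001  0.001 -1.   ] j [ 0.62  0.09 -0.47 -0.   -1.01 -1.92]
[[ 98  53  53  42  47  90  89  45  48  52  49  99 134 134 133 134 131  95  33  37  96 127]
 [ 97  28  31  45 102 132 129 134 145 156 134 139 169 140 130 154 148 108  42  34  94 129]
 [103  44  31  87 149 166 163 164 153 112  89  91  88  82 117 151 153 120  60  30  94 128]
 [111  57  29  89 145 168 161 122  70  44  74  75  32  54  69  90 135 142  85  27  95 130]
 [111  59  31  83 138 155 125  58  52  58  47  91  88  42  36  39  86 124  96  26  77 119]
 [108  54  29  78 134 132  70  33  47  49  40 121 126  38  
[... 424 characters left out ...]
1  52  40  36  41  47  52  46  39  32  74  73  93  97  27  96]
 [133 106  37  36  87  90  35  41  45  40  32  38  42  40  35  35  47  74 116 101  25  75]
 [134 104  38  30  79 102  67  32  39  40  39  34  37  37  39  39  34  95 131  98  31  72]
 [133 101  33  33  63 115 125  84  37  79  82  29  51  52  33  29  85 135 143 102  33  58]
 [130 115  68  32  46 106 148 144 104  62  45  34  39  40  78 109 122 131 129  93  31  57]
 [128 131 100  31  34  99 149 154 142 108  69  78  77  72  96 115 108 104  92  60  30  44]
 [126 133 101  30  34  82 118 122 116 105  86  79  74  69  69  63  58  57  49  36  33  44]
 [127 133 102  32  36  50  63  67  62  59  51  45  43  39  38  35  32  34  33  35  41  35]]
```

View pics/t13.png

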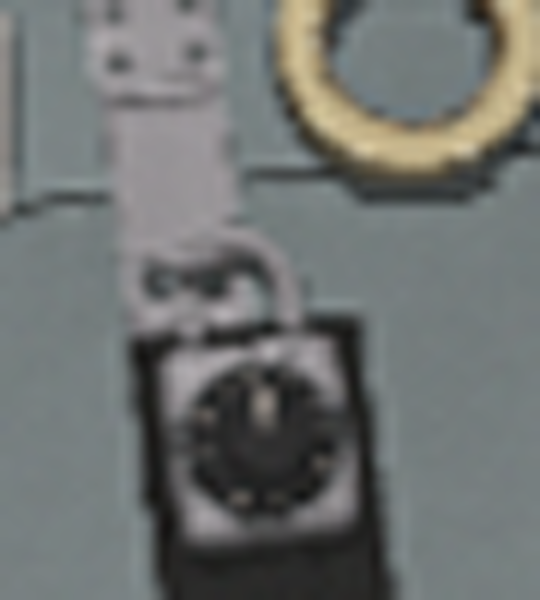

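```bash
python3 -c "
from h import *
go((479,-86,200),np.radians(95))"
```

```text
shift cm [ -0.03   2.12 -20.02] turn deg [ 1.000e-02  1.051e+01 -2.000e-02]
```

```bash
python3 -m inch '[[0.85,0,0,-4,0,5,0],[0.85,0,0,-8,0,10.5,0],[0.85,0,0,-12,0,10.5,0],[0.85,0,0,-16,0,10.5,0],[0.85,0,0,-20,0,10.5,0],[0.85,0,3,-20,0,10.5,0],[0.85,0,6,-20,0,10.5,0],[0.85,0,9,-20,0,10.5,0],[0.85,0,10,-20,0,10.5,0],[0.85,0,10.6,-20,0,10.5,0],[0.85,0,10.6,-20,0,10.5,0],[0.85,0,10.6,-20,0,10.5,0],[0.4,0,10.6,-20,0,10.5,0],[0.4,0,10.6,-20,0,10.5,0],[0.4,0,10.6,-20,0,10.5,0],[0.4,0,10.6,-20,0,10.5,0],[0.4,0,10.6,-20,0,10.5,0],[0.4,0,10.6,-20,0,10.5,0]]'; python3 -c "
from h import *
st()"; python3 -m inch '[[0.4,-0.2,0,0,0,0,0],[0.4,-0.4,0,0,0,0,0],[0.4,-0.6,0,0,0,0,0],[0.4,-0.8,0,0,0,0,0],[0.4,-0.8,0,0,0,0,0],[0.4,-0.8,0,0,0,0,0]]'; python3 -c "
from h import *
st()"
```

```text
clock: 21.73
position: [480.1, -85.8, 117.0]
ee_rot: [0.707, 0.032, -0.03, -0.706]
contact_force: [-1.6, -1.4, 6.1]
gripper_width: 48.5
t 21.73 pos [480.1 -85.8 117. ] F [-1.6 -1.4  6.1] M [-0.02  0.34 -0.03] w 48.5 zyaw 95.0 yax [ 0.003 -0.    -1.   ] j [ 0.16  0.3  -0.5   0.   -0.76 -1.64]
clock: 22.23
position: [474.7, -86.0, 117.1]
ee_rot: [-0.706, -0.034, 0.028, 0.706]
contact_force: [5.5, 0.2, 1.9]
gripper_width: 48.7
t 22.23 pos [474.7 -86.  117.1] F [5.5 0.2 1.9] M [ 0.05 -1.32 -0.05] w 48.7 zyaw 95.02 yax [ 0.009  0.001 -1.   ] j [ 0.16  0.29 -0.52  0.   -0.75 -1.64]
```

```bash
python3 -m inch '[[0.4,-0.2,0,0,0,0,0],[0.4,-0.4,0,0,0,0,0],[0.4,-0.6,0,0,0,0,0],[0.4,-0.6,0,0,0,0,0]]'; python3 -c "
from h import *
st()"
```

```text
clock: 22.57
position: [468.8, -86.4, 117.1]
ee_rot: [-0.706, -0.034, 0.028, 0.707]
contact_force: [4.9, 0.4, 1.0]
gripper_width: 48.8
t 22.57 pos [468.8 -86.4 117.1] F [4.9 0.4 1. ] M [ 0.06 -1.41 -0.05] w 48.8 zyaw 95.03 yax [ 0.01   0.001 -1.   ] j [ 0.16  0.28 -0.53  0.   -0.74 -1.64]
```

```bash
python3 -m inch '[[0.4,-0.25,0,0,0,0,0],[0.4,-0.5,0,0,0,0,0],[0.4,-0.75,0,0,0,0,0],[0.4,-1,0,0,0,0,0],[0.4,-1,0,0,0,0,0]]'; python3 -c "
from h import *
st()"; python3 -m inch '[[0.4,-0.2,0,0,0,0,0],[0.4,-0.4,0,0,0,0,0],[0.4,-0.6,0,0,0,0,0],[0.4,-0.6,0,0,0,0,0]]'; python3 -c "
from h import *
st();crop('side','s14',(205,150,90,70),8)"
```

```text
clock: 22.98
position: [459.2, -87.3, 117.1]
ee_rot: [-0.706, -0.035, 0.027, 0.707]
contact_force: [6.7, 0.5, 1.6]
gripper_width: 48.5
t 22.98 pos [459.2 -87.3 117.1] F [6.7 0.5 1.6] M [ 0.02 -1.66 -0.1 ] w 48.5 zyaw 95.02 yax [ 0.011  0.001 -1.   ] j [ 0.16  0.27 -0.56  0.   -0.74 -1.65]
clock: 23.32
position: [458.5, -87.1, 117.6]
ee_rot: [-0.706, -0.039, 0.023, 0.707]
contact_force: [16.8, -0.9, -9.7]
gripper_width: 48.3
t 23.32 pos [458.5 -87.1 117.6] F [16.8 -0.9 -9.7] M [-0.45 -4.68 -0.33] w 48.3 zyaw 95.04 yax [ 0.022  0.002 -1.   ] j [ 0.16  0.26 -0.57  0.   -0.72 -1.65]
```

View pics/s14.png

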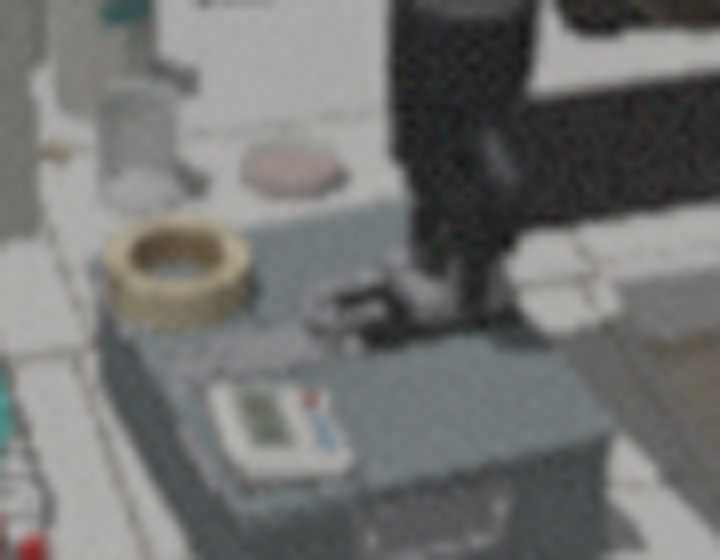

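```bash
python3 -m inch '[[0.4,0.4,-0.1,0,0,0,0],[0.4,0.8,-0.2,0,0,0,0],[0.4,1.2,-0.2,0,0,0,0],[0.4,1.6,-0.2,0,0,0,0],[0.4,2,-0.2,0,0,0,0],[0.4,2.4,-0.2,0,0,0,0],[0.4,2.8,-0.2,0,0,0,0],[0.4,3.2,-0.2,0,0,0,0],[0.4,3.2,-0.2,0,0,0,0],[0.4,3.2,-0.2,0,0,0,0]]'; python3 -c "
from h import *
st()"
```

```text
clock: 24.2
position: [477.9, -86.4, 117.1]
ee_rot: [0.707, 0.028, -0.033, -0.706]
contact_force: [-5.0, -1.8, 4.8]
gripper_width: 48.5
t 24.2 pos [477.9 -86.4 117.1] F [-5.  -1.8  4.8] M [-0.29  1.38  0.01] w 48.5 zyaw 94.9 yax [-0.007 -0.001 -1.   ] j [ 0.16  0.3  -0.5  -0.   -0.77 -1.64]
```

```bash
python3 -m inch '[[0.4,0,-0.3,0,0,0,0],[0.4,0,-0.4,0,0,0,0],[0.4,0,-0.4,0,0,0,0]]'; python3 -c "
from h import *
st()"; python3 -m inch '[[0.4,0.3,0,0,0,0,0],[0.4,0.6,0,0,0,0,0],[0.4,0.9,0,0,0,0,0],[0.4,1.2,0,0,0,0,0],[0.4,1.2,0,0,0,0,0],[0.4,1.2,0,0,0,0,0]]'; python3 -c "
from h import *
st();crop('side','s15',(205,150,90,70),8)"
```

```text
clock: 24.45
position: [480.6, -85.6, 121.0]
ee_rot: [-0.706, -0.03, 0.031, 0.707]
contact_force: [-1.1, -0.5, -4.1]
gripper_width: 48.3
t 24.45 pos [480.6 -85.6 121. ] F [-1.1 -0.5 -4.1] M [-0.01  0.    0.04] w 48.3 zyaw 94.92 yax [-0.001  0.    -1.   ] j [ 0.16  0.3  -0.5  -0.   -0.78 -1.64]
clock: 24.95
position: [493.2, -84.6, 121.1]
ee_rot: [-0.706, -0.03, 0.031, 0.706]
contact_force: [-0.4, 0.1, -6.1]
gripper_width: 48.3
t 24.95 pos [493.2 -84.6 121.1] F [-0.4  0.1 -6.1] M [0.01 0.06 0.03] w 48.3 zyaw 94.94 yax [-0.  0. -1.] j [ 0.16  0.32 -0.47 -0.   -0.79 -1.64]
```

View pics/s15.png

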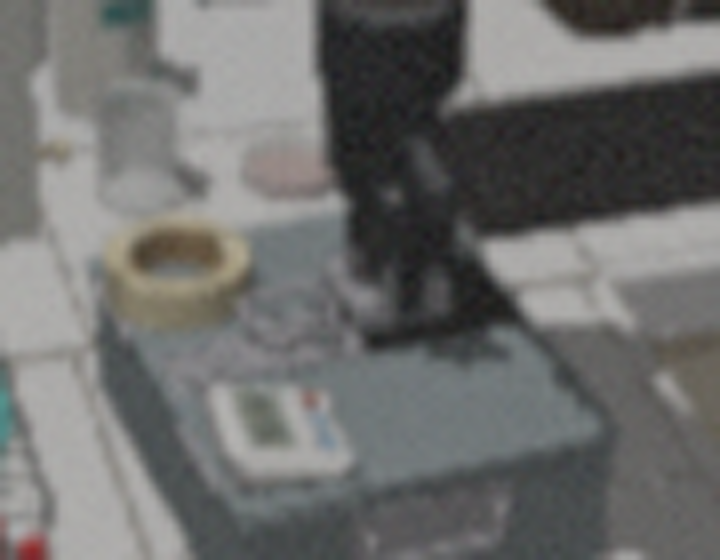

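```bash
python3 -m inch '[[0.4,0.2,0,0,0,0,0],[0.4,0.4,0,0,0,0,0],[0.4,0.4,0,0,0,0,0]]'; python3 -c "
from h import *
st()"; python3 -m inch '[[0.4,0.2,0,0,0,0,0],[0.4,0.3,0,0,0,0,0],[0.4,0.3,0,0,0,0,0]]'; python3 -c "
from h import *
st()"
```

```text
clock: 25.25
position: [497.6, -84.3, 121.4]
ee_rot: [0.706, 0.031, -0.03, -0.706]
contact_force: [-0.0, -0.6, -5.3]
gripper_width: 48.3
t 25.25 pos [497.6 -84.3 121.4] F [-0.  -0.6 -5.3] M [ 0.03 -0.    0.01] w 48.3 zyaw 94.95 yax [ 0.001 -0.    -1.   ] j [ 0.15  0.32 -0.46  0.   -0.79 -1.64]
clock: 25.5
position: [500.4, -84.0, 121.3]
ee_rot: [0.706, 0.031, -0.03, -0.706]
contact_force: [0.4, 0.6, -5.6]
gripper_width: 48.3
t 25.5 pos [500.4 -84.  121.3] F [ 0.4  0.6 -5.6] M [-0.02  0.02 -0.03] w 48.3 zyaw 94.95 yax [ 0. -0. -1.] j [ 0.15  0.33 -0.45  0.   -0.79 -1.64]
```

```bash
python3 -m inch '[[0.4,0.2,0,0,0,0,0],[0.4,0.2,0,0,0,0,0],[0.4,0.2,0,0,0,0,0]]'; python3 -c "
from h import *
st()"; python3 -m inch '[[0.4,0.2,0,0,0,0,0],[0.4,0.2,0,0,0,0,0],[0.4,0.2,0,0,0,0,0]]'; python3 -c "
from h import *
st()"
```

```text
clock: 25.75
position: [500.9, -84.0, 121.0]
ee_rot: [0.706, 0.029, -0.031, -0.706]
contact_force: [-2.5, 0.5, -3.9]
gripper_width: 48.5
t 25.75 pos [500.9 -84.  121. ] F [-2.5  0.5 -3.9] M [-0.01  0.98  0.02] w 48.5 zyaw 94.93 yax [-0.003 -0.    -1.   ] j [ 0.15  0.33 -0.45 -0.   -0.8  -1.64]
clock: 26.0
position: [501.0, -84.1, 120.7]
ee_rot: [0.707, 0.028, -0.033, -0.706]
contact_force: [-7.1, -0.0, -0.3]
gripper_width: 48.4
t 26.0 pos [501.  -84.1 120.7] F [-7.1 -0.  -0.3] M [0.08 2.07 0.09] w 48.4 zyaw 94.91 yax [-0.007 -0.    -1.   ] j [ 0.15  0.33 -0.45 -0.   -0.8  -1.64]
```

```bash
python3 -m inch '[[0.4,-0.4,0,0,0,0,0],[0.4,-0.8,0,0,0,0,0],[0.4,-0.8,0,0,0,0,0],[0.4,-0.8,-0.2,0,0,0,0],[0.4,-0.8,-0.4,0,0,0,0],[0.4,-0.8,-0.6,0,0,0,0],[0.4,-0.8,-0.8,0,0,0,0],[0.4,-0.8,-0.8,0,0,0,0]]'; python3 -c "
from h import *
st()"
```

```text
clock: 26.67
position: [496.7, -84.3, 129.9]
ee_rot: [-0.706, -0.031, 0.03, 0.706]
contact_force: [0.3, -0.1, -4.6]
gripper_width: 48.4
t 26.67 pos [496.7 -84.3 129.9] F [ 0.3 -0.1 -4.6] M [-0.    0.05  0.03] w 48.4 zyaw 94.95 yax [ 0.002  0.    -1.   ] j [ 0.15  0.31 -0.45  0.   -0.81 -1.64]
```

```bash
python3 -m inch '[[0.4,0,-0.3,0,0,0,0],[0.4,0,-0.6,0,0,0,0],[0.4,0,-0.9,0,0,0,0],[0.4,0,-1.2,0,0,0,0],[0.4,0,-1.2,0,0,0,0]]'; python3 -c "
from h import *
st()"
```

```text
clock: 27.08
position: [496.6, -84.4, 142.2]
ee_rot: [0.706, 0.031, -0.03, -0.706]
contact_force: [-0.2, -0.3, -4.9]
gripper_width: 48.7
t 27.08 pos [496.6 -84.4 142.2] F [-0.2 -0.3 -4.9] M [-0.05  0.03 -0.01] w 48.7 zyaw 94.95 yax [ 0.002  0.    -1.   ] j [ 0.15  0.29 -0.44  0.   -0.84 -1.64]
```

```bash
python3 -m inch '[[0.4,0,-1,0,0,0,0],[0.4,0,-2.5,0,0,0,0],[0.4,0,-4,0,0,0,0],[0.4,0,-5.5,0,0,0,0],[0.4,0,-7,0,0,0,0],[0.4,0,-8.5,0,0,0,0],[0.4,0,-9.7,0,0,0,0],[0.4,0,-10.5,0,0,0,0],[0.4,0,-10.8,0,0,0,0],[0.4,0,-10.8,0,0,0,0],[0.4,0,-10.8,0,0,0,0],[0.4,0,-10.8,0,0,0,0],[0.4,0,-10.8,0,0,0,0]]'; python3 -c "
from h import *
st();crop('side','s16',(205,120,90,90),8);crop('top','t16',(235,135,90,75),8)"
```

```text
clock: 28.17
position: [495.6, -84.4, 248.4]
ee_rot: [0.706, 0.03, -0.031, -0.706]
contact_force: [0.1, -0.3, -4.3]
gripper_width: 48.5
t 28.17 pos [495.6 -84.4 248.4] F [ 0.1 -0.3 -4.3] M [-0.01  0.06 -0.03] w 48.5 zyaw 94.94 yax [-0.002 -0.    -1.   ] j [ 0.15  0.18 -0.29 -0.   -1.11 -1.64]
```

View pics/s16.png

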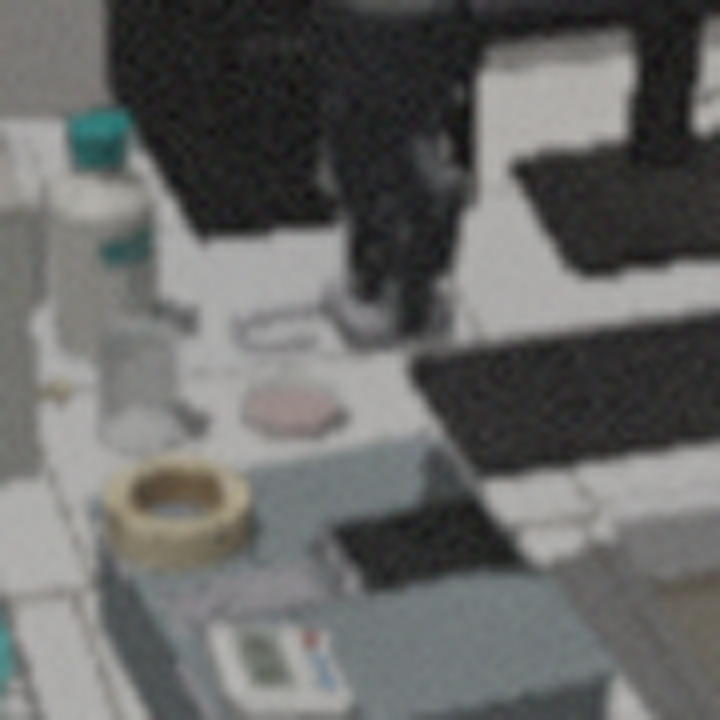

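View pics/t16.png

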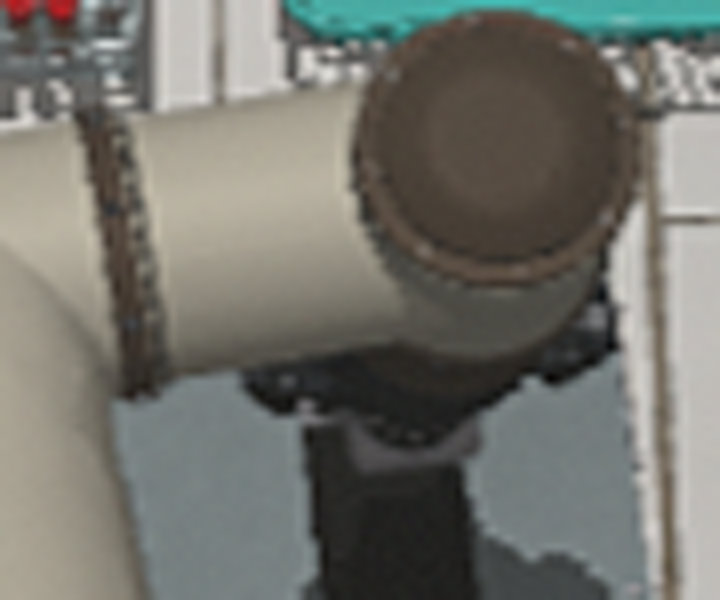

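```bash
python3 -m inch '[[0.4,0,0,0,0,0,0],[0.4,0,0,0,0,0,0],[0.4,0,0,0,0,0,0]]'; python3 -c "
from h import *
st(); arm.job_done()"
```

```text
clock: 28.52
position: [496.0, -84.4, 249.2]
ee_rot: [0.706, 0.03, -0.031, -0.706]
contact_force: [0.1, 1.4, -6.2]
gripper_width: 48.3
t 28.52 pos [496.  -84.4 249.2] F [ 0.1  1.4 -6.2] M [0.01 0.03 0.03] w 48.3 zyaw 94.94 yax [-0. -0. -1.] j [ 0.15  0.18 -0.29 -0.   -1.11 -1.64]
the job is handed in; nothing more can be done
```

The lock is open, off the staple and held still in the gripper, and I handed the job in at 28.5 s; no verdict is reported.

**What I did:** I turned the dial clockwise, pulled the lock back until the shackle hit its stop, then pushed it forward until the body touched the staple. From there I backed off about 4 mm and lifted it straight off with no contact on the way up.

**Last checks:**
- **Grip:** the gripper stood 48 mm open on the body, with the force reading only the lock's weight, 4 to 6 N.
- **Pose:** TCP at z = 249 mm, so the lock's centre is about 235 mm up, over the box and level. It was at rest in the last reading.
- **Shackle and surroundings:** the last side picture shows the shackle fully out. The tape roll, timer, beaker, petri dish and wash bottle look where they were. I did not check the tip box and yellow rack again, but the arm stayed clear of them after the first approach.

**What went wrong or disagreed on the way:**
- **Dial angle:** the pictures are coarse, so I could only read the dial to about 10°. It looked about halfway between clicks at the start and after the first 90° turn.
- **Overshoot:** a typing slip made the tool turn further while it was letting go after the second clockwise turn of 30°. The line ended roughly 10° past the mark.
- **First pull:** it was blocked at about 18 N. I pushed the lock back, turned the dial 11° counter-clockwise and saw the line on the mark within a few degrees. The second pull then slid open at about 5 N.

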